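Hang a cut sleeve on the slanted wash-rack peg until the catch snaps

TASK

Pick up the bright steel sleeve and slide it along the slanted peg of the green wash-rack stand, over the yellow catch, pressing it gently against the orange spring ring until the catch snaps out again behind the sleeve; then let go, so that the sleeve stays locked on the peg. Feel your way and never press the sleeve on the ring or the peg with more than about 22 N, do not lean on the rack with the gripper, and leave the copper offcut, the blue tin and the brush where they are.

Things in the scene. Friction and masses are not known exactly. Their poses are not given: they have to be found in the camera images.
- sleeve: Bright steel tube section, 75 mm long, 42 mm outside, 34 mm bore, 0.2 to 0.35 kg, standing on end on the bench, alike either way up. Origin: centre of its lower end; z along its axis, upwards. Grip it across the outside, within 15 mm of its upper end: once locked, the peg's tip stands 18 mm out of that end (20 mm with the ring at its stop).
- sleeve_mid (a point): Middle of the sleeve on its axis, 37.5 mm from either end.
- stand: Green steel stand of the wash rack, fixed to the bench: base plate 130 x 120 x 12 mm, a post behind the peg. Origin: on the bench below the mouth of the peg's clamp; x points away from the side to which the peg leans, z up. The peg leans to the robot's right (-y), give or take 25 degrees.
- clamp: Grey round clamp (52 mm across) on the stand, holding the dark steel peg (30 mm across: 2 mm of play all round in the sleeve). Origin: on the peg's axis at the clamp's mouth, 85 mm above the bench; z along the axis to the tip, 40 degrees from vertical; y level; x to the peg's upper side. The peg, with all on it, is set 0 to 45 mm further out along z: this differs each time and is not measured.
- offcut: Copper tube offcut, 54 mm across, 45 mm tall, standing on the bench; not part of the job. Origin: centre of its underside.
- tin: Blue tin, 52 mm across, 60 mm tall; not part of the job. Origin: centre of its underside.
- brush: Hand brush lying on the bench beyond the stand, not part of the job. Origin: centre of its underside, x along its length.
- tip_low (a point): Where the peg's tip is when the peg is set furthest in: 110 mm from the clamp's origin along its z (the real tip is 0 to 45 mm further out). The nose tapers over its last 13 mm, to 14 mm across.
- catch_low (a point): Outer edge of the yellow spring catch when the peg is set furthest in (really 0 to 45 mm further out). Catch: 8 mm wide, on the peg's upper side, 5 mm proud, square locking face towards the ring, 18 mm from the tip, and a 25 degree ramp towards the tip. A sleeve sliding down pushes it in (keep the fingers beside it, along y): 2 to 8 N along the axis, then 1 to 4 N drag.
- ring_low (a point): Centre of the face of the orange spring ring (52 mm across) when the peg is set furthest in: 20 mm from the clamp's origin (really 0 to 45 mm further out; always 90 mm from the tip). It gives 2 N to start, then 3 N per mm, to a hard stop at 5 mm. Pushed 2.5 mm (9.5 N), the sleeve clears the catch, which snaps out; 3 to 4 mm (11 to 14 N) is a sound push.
There are look-alikes about, which are no part of the job. Leave any purple look-alike of the sleeve alone.

How it is judged:
By the outcome, as a careful person would: the job done as asked, in the order asked, and still so for the second after the job is handed in, with the robot touching nothing.
It also fails if it takes over 58 s, if anything falls off the work surface, if the arm or the gripper's body presses on something with over 40 N, if the wrist force passes 120 N, or if a joint passes its speed limit or range.

ROBOT

A 7-joint arm with a two-finger parallel gripper is mounted at the origin on the work surface. World frame = base frame: x ahead of the robot, y to its left, z up, the work surface at z = 0. Lengths are in m, angles in rad, forces in N, time in s.
With the tool pointing down it reaches from about 0.425 to 0.875 m from the base axis. Payload 4.7 kg.
Tool frame: the origin (TCP) lies midway between the tips of the shut fingers; the grasp point (between the pads) lies 19 mm behind it; z points along the fingers, y is the direction in which the jaws open and shut (so a half turn about z gives the same grasp; the last joint's range is limited). The gripper opens to 87 mm and grips with 3 to 60 N. Pads are 19 mm wide; open, the fingers measure 117 mm over their backs; the gripper's body (75 mm by 190 mm) begins 51 mm behind the grasp point.
Start: joints at [-1.288, 0.321, -0.07, 1.45, 0.023, 1.371, -0.057], TCP at [0.173, 0.627, 0.223] pointing down, gripper open.
Joint ranges: [-2.86, 2.86], [-0.3, 2.09], [-1.38, 1.24], [0.06, 2.45], [-1.56, 4.7], [0.09, 2.05], [-2.69, 2.69]. Speed limits (rad/s): [2.57, 2.57, 3.14, 3.14, 3.14, 3.14, 3.14].

INTERFACE

Orientations are given as a rotation vector (axis times angle).
In Python, from bench import * gives the robot as it stands. The module is installed in compiled form; this text tells all that it offers.
- The arm moves only by the tool play_rows, never from a script. Its argument "series" is one flat list of numbers, 7 for each row, row after row: the opening in per cent of the stroke, from 0 (shut) to 100 (fully open), then the shift along the tool's x, y, z in m, then the turn, a rotation vector about the tool's x, y, z in degrees. In form: [fingers, tx, ty, tz, rx, ry, rz, fingers, tx, ty, tz, rx, ry, rz, ...]. A call has 1 to 10 rows; each row is the pose to reach, as a shift and turn from the pose commanded when the call began, along the tool's axes at that moment; what a row does not reach only later rows make up. A row lasts 1/12 s, in which the tool goes at most 41.7 mm and 7.16 degrees, less where a joint would pass 70% of its speed; a pose out of reach is approached as far as the arm can. A call with a gripper value outside its range is refused whole. The fingers move at their own pace and stop on an object; "force" is the grip in N (left out, the last holds). Time passes only in rows, so rows that repeat a pose let the fingers close. It gives the time, the measured TCP pose, the force and the opening at its end, in the units of the state.
- get_state(): the state, without advancing time (a new reading comes with each control period).
- get_image(name): name is "side" or "top" or "wrist"; returns a dict with "frame" (384x512x3 uint8, red, green, blue), "fx", "fy", "cx", "cy" (pixels), "D" ([k1, k2, p1, p2, k3] as OpenCV has them; the pictures are not rectified), "R" (3x3) and "t" (3): a world point X has camera coordinates R X + t. Camera axes: x right, y down, z forward; pixel columns grow to the right and rows downward; lengths in m; the calibration is good to about 2 mm. A picture is of the moment at which its call begins. There is no depth.
- close_job(): hands the job in, once; it reports no verdict.
The state is a dict: "time": time; "joint_positions": joint angles; "qd": joint speeds; "joint_torque": joint torques, N m; "position": TCP position; "tool_rot": TCP orientation; "ft_force": force on the tool from outside, world axes, zero at the start; "torque": the same for the moment, N m; "grip_width": opening from 0.0 (shut) to 1.0 (fully open).
Only numpy, scipy, OpenCV 4.12 (cv2) and the standard library are available. Lean on these libraries where they do the work, as an engineer would, in place of code of your own. Each camera call takes 0.05 s, during which the arm holds its last target.

## Working session

There is one attempt and no reset: what is moved stays moved. The work goes in short steps, Python scripts to look and compute and a tool call to move; the robot and the scene stay as the last step left them, time stands still between calls to the robot, and variables do not carry over. Pictures are saved under pics/ and viewed, and the job is handed in when it is done.

Besides the shell and the picture viewer there is one more tool, called after "Emit:" as name(argument=value, ...) on one line, values as JSON. play_rows: Moves the arm, as the interface text tells. Its arguments: {"type":"object","properties":{"series":{"type":"array"},"force":{"type":"number"}},"required":["series"]}

```bash
mkdir -p pics; python3 - <<'E'
from bench import *
import cv2,pickle
s=get_state()
for k,v in s.items(): print(k,v)
d={}
for n in("side","top","wrist"):
    i=get_image(n); d[n]=i
    cv2.imwrite(f"pics/a_{n}.png",cv2.cvtColor(i["frame"],cv2.COLOR_RGB2BGR))
    print(n,i["fx"],i["fy"],i["cx"],i["cy"],i["D"],i["R"],i["t"])
pickle.dump(d,open("a.pkl","wb"))
E
```

```text
time 0.0
joint_positions [-1.28789279  0.32183868 -0.07010387  1.45166036  0.02257673  1.37082666
 -0.05693094]
qd [ 0.00022814  0.00223123 -0.00178309  0.00027565 -0.00085812  0.00233882
  0.00030893]
joint_torque [-3.12460297e-04 -4.91297972e+01 -4.04061517e-01 -3.12534606e+01
 -6.38783653e-02  4.35095094e-02  1.62607830e-04]
position [0.17250617 0.62611009 0.22145885]
tool_rot [-4.20919839e-01 -3.11307294e+00  3.04180671e-03]
ft_force [-0.22732757 -0.35507305  0.45963559]
torque [ 0.02777201 -0.03189341  0.01965503]
grip_width 0.9995043151036052
side 477.7465150458653 477.7465150458653 249.1286899151765 194.10257814121698 [-0.17860885  0.          0.          0.          0.        ] [[ 0.95266958 -0.3034674   0.01811657]
 [-0.19344123 -0.65108181 -0.73394343]
 [ 0.23452328  0.69570109 -0.67896894]] [-0.61532446  0.18029922  1.3138678 ]
top 452.24382917633346 452.24382917633346 250.98024411245473 183.11873340340964 [0.05318218 0.         0.         0.         0.        ] [[-0.0138501  -0.99985967  0.0094238 ]
 [-0.99597899  0.01296085 -0.08864465]
 [ 0.08851007 -0.01061365 -0.99601873]] [-0.03849405  0.60658577  1.21171505]
wrist 287.4873460449658 287.4873460449658 257.8438981247912 191.39141946395048 [-0.05620273  0.          0.          0.          0.        ] [[ 0.26552948  0.96410114 -0.00175394]
 [ 0.92038588 -0.25294712  0.29817375]
 [ 0.287026   -0.08078822 -0.95451   ]] [-0.64897371 -0.03694333  0.39226929]
```

View pics/a_side.png

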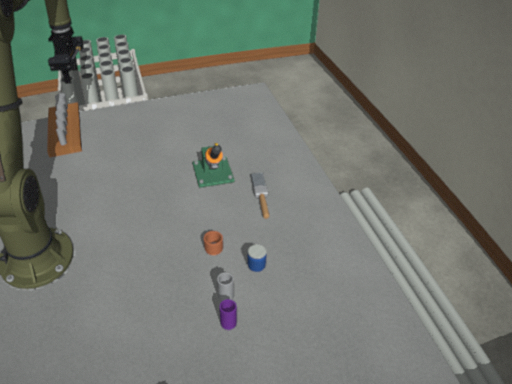

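View pics/a_top.png

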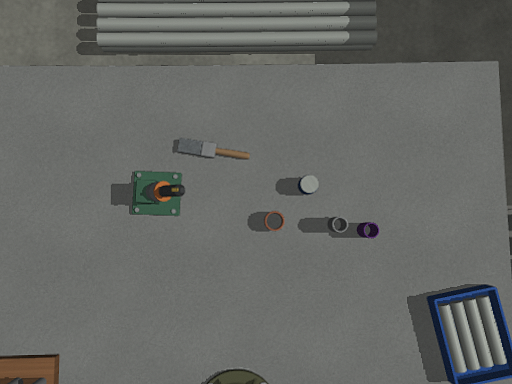

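View pics/a_wrist.png

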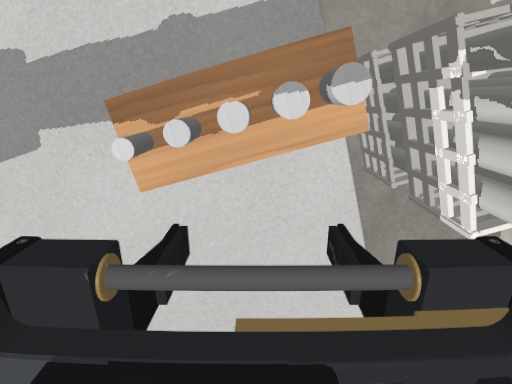

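The side view shows the stand at about (213,165), sleeve at (226,285), purple tube at (228,315), offcut at (213,243) and tin at (257,258). In the top view the sleeve is at (339,225), next to the purple tube at (368,230), and the stand at (158,193).

```bash
cat > h.py <<'E'
import numpy as np,cv2,pickle
from scipy.spatial.transform import Rotation as Ro
from scipy.optimize import least_squares
def K(c): return np.array([[c["fx"],0,c["cx"]],[0,c["fy"],c["cy"]],[0,0,1.]])
def proj(c,P):
    P=np.atleast_2d(np.array(P,float))
    return cv2.projectPoints(P,cv2.Rodrigues(np.array(c["R"]))[0],np.array(c["t"],float),K(c),np.array(c["D"],float))[0][:,0]
def ray(c,uv):
    p=cv2.undistortPoints(np.array(uv,float).reshape(-1,1,2),K(c),np.array(c["D"],float))[:,0]
    d=np.c_[p,np.ones(len(p))]@np.array(c["R"]); o=-np.array(c["R"]).T@np.array(c["t"])
    return o,d/np.linalg.norm(d,axis=1)[:,None]
def onz(c,uv,z):
    o,d=ray(c,uv); return o+d*((z-o[2])/d[:,2])[:,None]
def tri(cs,uvs,x0=(0.6,0,0.05)):
    return least_squares(lambda X:np.concatenate([(proj(c,X)[0]-u) for c,u in zip(cs,uvs)]),x0)
def crop(c,x0,y0,w,h,s,name):
    im=cv2.cvtColor(c["frame"],cv2.COLOR_RGB2BGR)[y0:y0+h,x0:x0+w]
    cv2.imwrite(name,cv2.resize(im,None,fx=s,fy=s,interpolation=cv2.INTER_CUBIC))
E
python3 - <<'E'
from h import *
d=pickle.load(open("a.pkl","rb"))
crop(d["top"],120,155,70,75,8,"pics/b_top_stand.png")
crop(d["top"],260,170,130,75,6,"pics/b_top_sl.png")
crop(d["side"],180,135,70,60,8,"pics/b_side_stand.png")
crop(d["side"],190,220,90,120,5,"pics/b_side_sl.png")
E
```

```text
(no output)
```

View pics/b_top_stand.png

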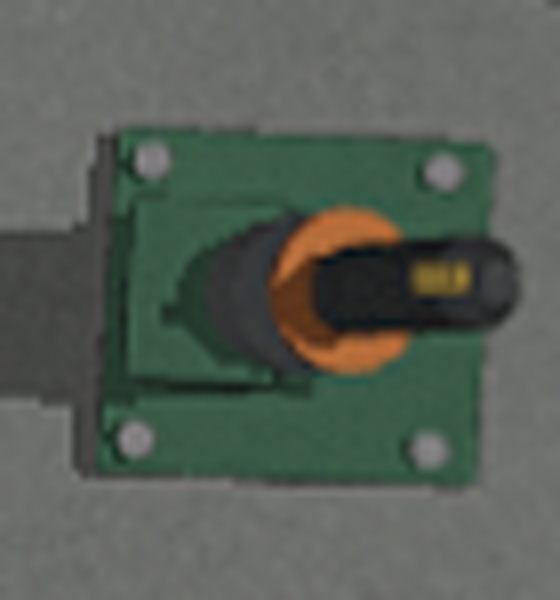

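View pics/b_top_sl.png

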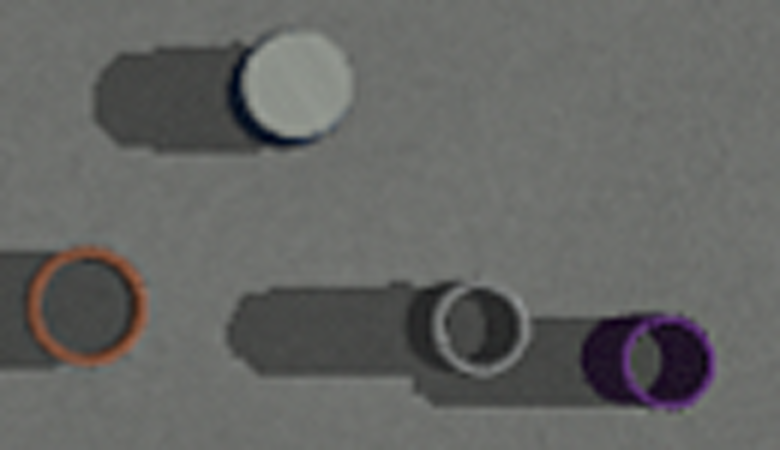

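View pics/b_side_stand.png

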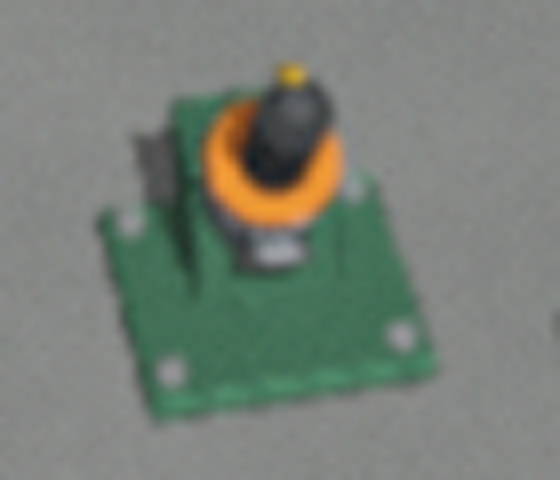

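View pics/b_side_sl.png

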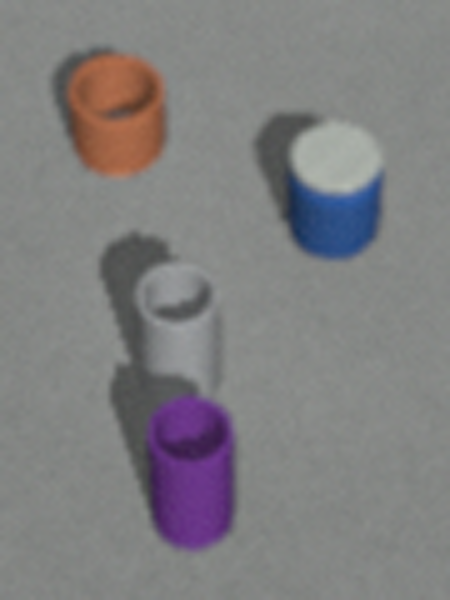

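```bash
python3 - <<'E'
from h import *
d=pickle.load(open("a.pkl","rb")); T,S=d["top"],d["side"]
f=lambda x,y,s,x0,y0:np.array([(x+.5)/s-.5+x0,(y+.5)/s-.5+y0])
t=lambda x,y:f(x,y,6,260,170); s=lambda x,y:f(x,y,5,190,220)
print("sleeve top",onz(T,t(480,329),.075),onz(S,s(176,292),.075), tri([T,S],[t(480,329),s(176,292)]).x)
print("purple",onz(T,t(669,362),.085),tri([T,S],[t(669,362),s(192,428)]).x)
print("offcut",onz(T,t(88,306),.045),onz(S,s(116,86),.045))
print("tin",onz(T,t(298,85),.06),onz(S,s(336,157),.06))
a=lambda x,y:f(x,y,8,120,155); b=lambda x,y:f(x,y,8,180,135)
for n,p in dict(TL=(152,160),TR=(445,172),BR=(430,450),BL=(135,438)).items(): print(n,onz(T,a(*p),.014))
for n,p in dict(left_back=(130,222),lf=(172,372),rf=(402,334),rb=(352,187)).items(): print(n,onz(S,b(*p),.014))
# stand fit
def model(p):
    x,y,yaw,e=p
    C=np.array([x,y,.085]); sx=np.array([np.cos(yaw),np.sin(yaw),0]);z=np.array([0,0,1.])
    A=-np.sin(np.radians(40))*sx+np.cos(np.radians(40))*z
    Y=np.cross(z,sx); X=np.cross(Y,A)
    return C,A,X,Y
def circ(c,A,X,Y,r): 
    th=np.linspace(0,2*np.pi,73); return c+r*(np.cos(th)[:,None]*X+np.sin(th)[:,None]*Y)
dx,dy=a(0,0)-a(0,0),0
def res(p,full=False):
    C,A,X,Y=model(p[:4]); e=p[3]
    ring=circ(C+(.02+e)*A,A,X,Y,.026); rt=proj(T,ring); rs=proj(S,ring)
    cat=C+(.11+e-.0145)*A+.0185*X
    r=[rt[:,1].min()-a(0,208)[1],rt[:,1].max()-a(0,374)[1],rs[:,0].min()-b(205,0)[0],rs[:,0].max()-b(343,0)[0]]
    r+=list(proj(T,cat)[0]-a(441,278))+list(proj(S,cat)[0]-b(292,75))
    tip=circ(C+(.11+e)*A,A,X,Y,.007)
    r+=[ (proj(T,tip)[:,0].max()-a(520,0)[0])]
    return np.array(r)
for sides in (0,):
    o=least_squares(res,[.58,.23,np.pi/2,.02]);print(o.x,np.degrees(o.x[2]),np.round(o.fun,2))
C,A,X,Y=model(o.x);e=o.x[3]
print("A",A,"tip",C+(.11+e)*A)
pickle.dump((o.x,C,A,X,Y,e),open("stand.pkl","wb"))
for c,name,x0,y0,w,h in((T,"top",120,155,70,75),(S,"side",180,135,70,60)):
    im=cv2.resize(cv2.cvtColor(c["frame"],cv2.COLOR_RGB2BGR)[y0:y0+h,x0:x0+w],None,fx=8,fy=8)
    for cc,r in((.02+e,.026),(.11+e,.007),(.097+e,.015),(0,.026),(.02+e,.015)):
        q=proj(c,circ(C+cc*A,A,X,Y,r)); q=((q-[x0,y0]+.5)*8-.5).astype(int)
        cv2.polylines(im,[q],True,(0,0,255),1)
    cv2.imwrite(f"pics/c_{name}.png",im)
from bench import get_state
R=Ro.from_rotvec(get_state()["tool_rot"]).as_matrix();print(R)
w=d["wrist"]; print("cam in tool", R.T@(-w["R"].T@w["t"]-get_state()["position"]), w["R"]@R)
E
```

```text
sleeve top [[ 0.4905388  -0.27589057  0.075     ]] [[ 0.49274487 -0.27599077  0.075     ]] [ 0.49165078 -0.27606697  0.0753509 ]
purple [[ 0.47551481 -0.35448995  0.085     ]] [ 0.4766983  -0.35713205  0.07645028]
offcut [[ 0.50282856 -0.10740778  0.045     ]] [[ 0.50488071 -0.10650039  0.045     ]]
tin [[ 0.59938004 -0.20165713  0.06      ]] [[ 0.60162458 -0.20293059  0.06      ]]
TL [[0.63489897 0.26287786 0.014     ]]
TR [[0.62948253 0.16241383 0.014     ]]
BR [[0.53366342 0.16740499 0.014     ]]
BL [[0.53926578 0.26782494 0.014     ]]
left_back [[0.54051781 0.26624586 0.014     ]]
lf [[0.53524277 0.16705963 0.014     ]]
rf [[0.63113137 0.16323664 0.014     ]]
rb [[0.63715037 0.26238307 0.014     ]]
[0.5830631  0.19024744 1.53919561 0.00234046] 88.18941256419237 [ 0.05 -0.4   0.27 -0.59 -1.15 -0.38 -0.59  0.11  1.29]
A [-0.02030917 -0.64246669  0.76604444] tip [0.58078156 0.11807244 0.17105778]
[[-9.64105917e-01  2.65517775e-01 -3.01656416e-04]
 [ 2.65517931e-01  9.64104849e-01 -1.43830802e-03]
 [-9.10679325e-05 -1.46677646e-03 -9.99998920e-01]]
cam in tool [ 0.08174086 -0.00016956 -0.1626109 ] [[-1.22456264e-05  9.99999959e-01  2.87160616e-04]
 [-9.54538624e-01  7.39099989e-05 -2.98087253e-01]
 [-2.98087262e-01 -2.77756164e-04  9.54538583e-01]]
```

```bash
python3 -c "
import cv2,numpy as np
a=cv2.imread('pics/c_top.png');b=cv2.imread('pics/c_side.png')
b=cv2.copyMakeBorder(b,0,a.shape[0]-b.shape[0],0,0,0)
m=np.hstack([a,b]);cv2.imwrite('pics/c.png',cv2.resize(m,(800,int(m.shape[0]*800/m.shape[1]))))"
```

```text
(no output)
```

View pics/c.png

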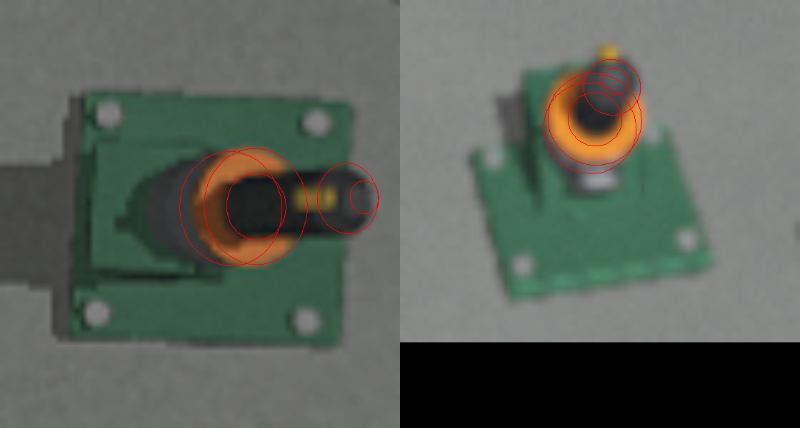

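The overlay fits only roughly: the ring is right to about 1 px, but the tip and catch disagree by about 1 px each. The sleeve triangulates consistently, with a height of 75.4 mm. I'll take a closer wrist view of the stand on the way to the sleeve.

```bash
cat >> h.py <<'E'
def plan(s,P,Rt):
    """relative shift (tool axes) and turn deg from state s to world pose; also rows estimate"""
    R=Ro.from_rotvec(s["tool_rot"]).as_matrix()
    sh=R.T@(np.array(P)-s["position"]); rv=np.degrees(Ro.from_matrix(R.T@Rt).as_rotvec())
    print("shift",np.round(sh,4),"turn",np.round(rv,2),"rows~",max(np.linalg.norm(sh)/.0417,np.linalg.norm(rv)/7.16))
def down(yx=0.0):
    """tool down, tool y at angle yx from world +x"""
    y=np.array([np.cos(yx),np.sin(yx),0]); z=np.array([0,0,-1.]); return np.c_[np.cross(y,z),y,z]
E
python3 - <<'E'
from h import *
from bench import *
s=get_state(); plan(s,[.45,.5,.33],down(np.radians(35))); plan(s,[.58,.08,.33],down(0))
E
```

```text
shift [-0.301  -0.0482 -0.1082] turn [-8.00e-02  3.00e-02  3.96e+01] rows~ 7.757879286206617
shift [-0.5379 -0.4186 -0.1076] turn [-7.00e-02  6.00e-02  7.46e+01] rows~ 16.547526481589784
```

Emit:
play_rows(series=[100, 0, 0, -0.04, 0, 0, 0, 100, -0.03, -0.02, -0.08, 0, 0, 5, 100, -0.06, -0.04, -0.108, 0, 0, 11, 100, -0.538, -0.419, -0.108, 0, 0, 74.6, 100, -0.538, -0.419, -0.108, 0, 0, 74.6, 100, -0.538, -0.419, -0.108, 0, 0, 74.6, 100, -0.538, -0.419, -0.108, 0, 0, 74.6, 100, -0.538, -0.419, -0.108, 0, 0, 74.6, 100, -0.538, -0.419, -0.108, 0, 0, 74.6, 100, -0.538, -0.419, -0.108, 0, 0, 74.6])

```text
time: 0.98
position: [0.3851, 0.3444, 0.3251]
tool_rot: [-1.953, -2.46, -0.0]
ft_force: [0.7, 0.7, -0.1]
grip_width: 1.001
```

```bash
python3 - <<'E'
from h import *
from bench import *
s=get_state(); print(s["time"],s["position"],s["ft_force"]);plan(s,[.58,.08,.33],down(0))
E
```

```text
0.9833 [0.38511316 0.34438363 0.32506198] [ 0.68399979  0.66704557 -0.05623317]
shift [-0.3017  0.1298 -0.005 ] turn [-0.   -0.02 13.12] rows~ 7.877395495026799
```

Emit:
play_rows(series=[100, -0.302, 0.13, -0.005, 0, 0, 13.1, 100, -0.302, 0.13, -0.005, 0, 0, 13.1, 100, -0.302, 0.13, -0.005, 0, 0, 13.1, 100, -0.302, 0.13, -0.005, 0, 0, 13.1, 100, -0.302, 0.13, -0.005, 0, 0, 13.1, 100, -0.302, 0.13, -0.005, 0, 0, 13.1, 100, -0.302, 0.13, -0.005, 0, 0, 13.1, 100, -0.302, 0.13, -0.005, 0, 0, 13.1, 100, -0.302, 0.13, -0.005, 0, 0, 13.1, 100, -0.302, 0.13, -0.005, 0, 0, 13.1])

```text
time: 1.82
position: [0.5818, 0.0799, 0.3296]
tool_rot: [2.22, 2.222, -0.002]
ft_force: [-0.3, 1.2, -0.7]
grip_width: 0.995
```

```bash
python3 - <<'E'
from h import *
from bench import *
s=get_state(); print(s["time"],s["position"],s["ft_force"],s["qd"].round(3),s["joint_positions"]);plan(s,[.58,.08,.33],down(0))
w=get_image("wrist");pickle.dump(w,open("w1.pkl","wb"))
crop(w,0,0,512,384,1.5,"pics/d_wrist.png")
print(proj(w,[.5838,.19,.085]))
E
```

```text
1.8167 [0.58181332 0.07988576 0.32955587] [-0.29131833  1.21099025 -0.66830347] [-0.044 -0.019 -0.062  0.014 -0.021  0.004 -0.01 ] [-0.64809182  0.16611959  0.54063564  1.45446555 -0.08396783  1.54526967
 -0.11071335]
shift [ 0.0001 -0.0018 -0.0004] turn [-0.04  0.08  0.04] rows~ 0.044853881412593194
[[259.12303335  80.05979066]]
```

View pics/d_wrist.png

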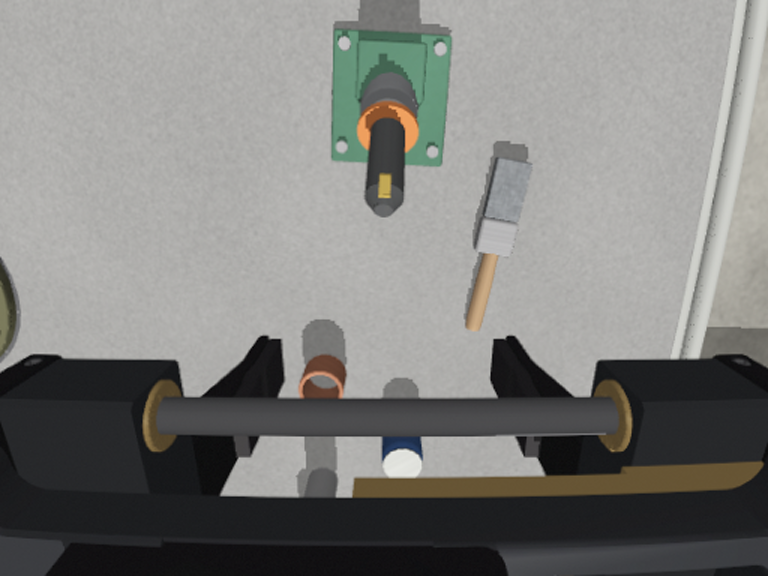

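The wrist view shows the whole stand clearly, with the ring near (258,87) px, the yellow catch near (256,122) and the nose near (256,142). Next I'll zoom in and fit the peg with all three cameras.

```bash
python3 - <<'E'
from h import *
w=pickle.load(open("w1.pkl","rb"))
crop(w,215,10,90,140,4,"pics/d_z.png")
crop(w,230,60,55,90,8,"pics/d_z2.png")
im=cv2.imread("pics/d_z2.png");cv2.imwrite("pics/d_z2.png",im[:,:][:720]) 
E
```

```text
(no output)
```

View pics/d_z.png

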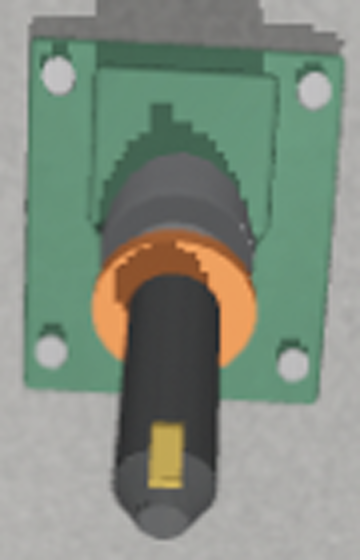

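```bash
python3 - <<'E'
from h import *
w=pickle.load(open("w1.pkl","rb"))
crop(w,236,65,46,82,7,"pics/d_z3.png")
E
```

```text
(no output)
```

View pics/d_z3.png

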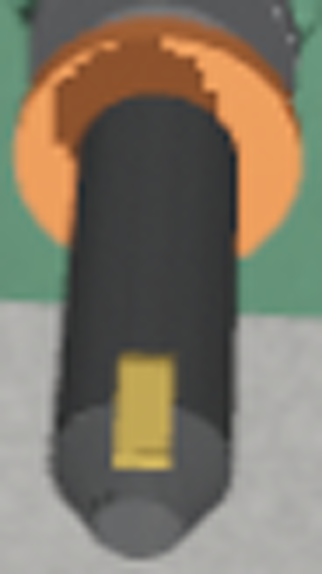

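```bash
cat > fit.py <<'E'
from h import *
d=pickle.load(open("a.pkl","rb")); T,S=d["top"],d["side"]; w=pickle.load(open("w1.pkl","rb"))
f=lambda x,y,s,x0,y0:np.array([(x+.5)/s-.5+x0,(y+.5)/s-.5+y0])
a=lambda x,y:f(x,y,8,120,155); b=lambda x,y:f(x,y,8,180,135); g=lambda x,y:f(x,y,7,236,65)
def model(p):
    x,y,yaw,e=p[:4]
    C=np.array([x,y,.085]); sx=np.array([np.cos(yaw),np.sin(yaw),0]);z=np.array([0,0,1.])
    A=-np.sin(np.radians(40))*sx+np.cos(np.radians(40))*z
    Y=np.cross(z,sx); X=np.cross(Y,A)
    return C,A,X,Y
def circ(c,A,X,Y,r): 
    th=np.linspace(0,2*np.pi,73); return c+r*(np.cos(th)[:,None]*X+np.sin(th)[:,None]*Y)
def wres(p,W=w):
    C,A,X,Y=model(p); e=p[3]
    ring=proj(W,circ(C+(.02+e)*A,A,X,Y,.026)); tip=proj(W,circ(C+(.11+e)*A,A,X,Y,.007)); sh=proj(W,circ(C+(.097+e)*A,A,X,Y,.015))
    cat=proj(W,C+(.092+e)*A+.02*X)[0]
    return [ring[:,0].min()-g(14,0)[0],ring[:,0].max()-g(302,0)[0],
     tip[:,0].min()-g(92,0)[0],tip[:,0].max()-g(183,0)[0],tip[:,1].max()-g(0,558)[1],
     sh[:,0].min()-g(52,0)[0],sh[:,0].max()-g(232,0)[0],sh[:,1].min()-g(0,404)[1],
     *(cat-g(146,354))]
def tsres(p):
    C,A,X,Y=model(p); e=p[3]
    ring=circ(C+(.02+e)*A,A,X,Y,.026); rt=proj(T,ring); rs=proj(S,ring)
    tip=proj(T,circ(C+(.11+e)*A,A,X,Y,.007))
    ts=proj(S,C+(.092+e)*A+.02*X)[0]
    return [rt[:,1].min()-a(0,208)[1],rt[:,1].max()-a(0,374)[1],rs[:,0].min()-b(205,0)[0],rs[:,0].max()-b(343,0)[0],
      tip[:,0].max()-a(520,0)[0], rs[:,1].max()-b(0,228)[1]]
E
python3 - <<'E'
from fit import *
# bolts in wrist
k=lambda x,y:f(x,y,4,215,10)
B=onz(w,np.array([k(58,75),k(315,90),k(293,363),k(51,350)]),.014);print(B,B.mean(0))
print(np.degrees(np.arctan2(*(B[0]-B[3])[[1,0]])),np.degrees(np.arctan2(*(B[1]-B[2])[[1,0]])))
p0=[.583,.19,np.radians(87),.01]
for nm,fn in (("wrist",lambda p:np.array(wres(p))),("w+yaw87",lambda p:np.array(wres([p[0],p[1],np.radians(87),p[3]]))),("all",lambda p:np.r_[wres(p),tsres(p),(p[2]-np.radians(87))*50]) ,("ts",lambda p:np.r_[tsres(p),(p[2]-np.radians(87))*50])):
    o=least_squares(fn,p0); C,A,X,Y=model(o.x)
    print(nm,o.x.round(4),np.degrees(o.x[2]),"tip",(C+(.11+o.x[3])*A).round(4),o.fun.round(2))
E
```

```text
[[0.53880954 0.26917658 0.014     ]
 [0.6356612  0.26408474 0.014     ]
 [0.62999102 0.16428151 0.014     ]
 [0.53363051 0.16920709 0.014     ]] [0.58452307 0.21668748 0.014     ]
87.03438052566965 86.7483163651732
wrist [0.5832 0.1938 1.517  0.0033] 86.91920656034567 tip [0.5793 0.121  0.1718] [ 0.29 -0.34  0.25 -0.13  0.21 -0.49  0.26 -0.36  0.14  0.16]
w+yaw87 [0.5832 0.1938 1.5184 0.0034] 87.0 tip [0.5793 0.121  0.1719] [ 0.24 -0.37  0.27 -0.1   0.21 -0.48  0.28 -0.36  0.13  0.16]
all [0.5833 0.193  1.5163 0.0023] 86.875293760502 tip [0.5793 0.1209 0.171 ] [ 0.38 -0.34  0.28 -0.13  0.17 -0.44  0.25 -0.34  0.17  0.2   0.11 -0.32
  0.01 -0.85  0.11 -0.04 -0.11]
ts [0.5836 0.1927 1.5181 0.0017] 86.9823334784597 tip [0.5798 0.121  0.1706] [-0.02 -0.46  0.13 -0.74  0.11  0.03 -0.02]
```

Emit:
play_rows(series=[100, -0.356, -0.09, 0.08, 0, 0, 0, 100, -0.356, -0.09, 0.08, 0, 0, 0, 100, -0.356, -0.09, 0.08, 0, 0, 0, 100, -0.356, -0.09, 0.08, 0, 0, 0, 100, -0.356, -0.09, 0.08, 0, 0, 0, 100, -0.356, -0.09, 0.08, 0, 0, 0, 100, -0.356, -0.09, 0.08, 0, 0, 0, 100, -0.356, -0.09, 0.08, 0, 0, 0, 100, -0.356, -0.09, 0.08, 0, 0, 0, 100, -0.356, -0.09, 0.08, 0, 0, 0])

```text
time: 2.7
position: [0.4888, -0.2807, 0.249]
tool_rot: [2.225, 2.218, -0.007]
ft_force: [-1.7, -0.7, -0.6]
grip_width: 0.999
```

```bash
python3 - <<'E'
from h import *
from bench import *
s=get_state(); print(s["time"],s["position"],s["ft_force"],s["qd"].round(3));plan(s,[.4916,-.276,.12],down(0));plan(s,[.4916,-.276,.046],down(0))
w=get_image("wrist");pickle.dump(w,open("w2.pkl","wb"))
crop(w,0,0,512,384,1.5,"pics/e_wrist.png")
print(proj(w,[[.4916,-.276,.075],[.4916,-.276,.0]]))
E
```

```text
2.7 [ 0.48875805 -0.28068193  0.24896111] [-1.69923751 -0.65820345 -0.57386969] [-0.041 -0.014 -0.073 -0.017 -0.039  0.038 -0.093]
shift [0.0051 0.0032 0.1289] turn [-0.16  0.18 -0.18] rows~ 3.095380257802584
shift [0.0053 0.0034 0.2029] turn [-0.16  0.18 -0.18] rows~ 4.868944638537895
[[260.22800035 168.79567266]
 [259.94321533 157.10197055]]
```

View pics/e_wrist.png

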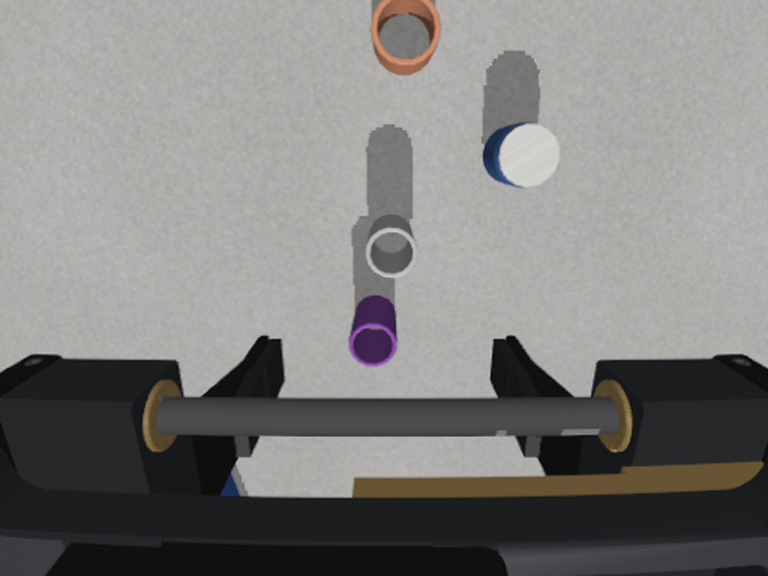

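The wrist view has the sleeve rim at (260.4,167.8) px against a predicted (260.2,168.8), so they agree to about 1 mm. The purple tube is clear of the finger paths. I'll go down.

Emit:
play_rows(series=[100, 0, 0, 0.04, 0, 0, 0, 100, 0, 0, 0.08, 0, 0, 0, 100, 0, 0, 0.12, 0, 0, 0, 100, 0, 0, 0.129, 0, 0, 0, 100, 0, 0, 0.129, 0, 0, 0, 100, 0, 0, 0.129, 0, 0, 0])

```text
time: 3.25
position: [0.4948, -0.2725, 0.1223]
tool_rot: [2.211, 2.231, 0.001]
ft_force: [0.4, -0.1, 0.5]
grip_width: 1.003
```

```bash
python3 - <<'E'
from h import *
from bench import *
s=get_state(); print(s["time"],s["position"],s["ft_force"],s["qd"].round(3));plan(s,[.4916,-.2755,.046],down(0))
E
```

```text
3.25 [ 0.49479347 -0.2724835   0.12231549] [ 0.39883188 -0.11794536  0.46397811] [ 0.004 -0.024  0.018 -0.039  0.001 -0.003  0.003]
shift [-0.003  -0.0033  0.0763] turn [ 0.06 -0.    0.5 ] rows~ 1.8331372180801424
```

Emit:
play_rows(series=[100, -0.001, -0.001, 0.02, 0, 0, 0, 100, -0.001, -0.001, 0.02, 0, 0, 0, 100, -0.001, -0.001, 0.02, 0, 0, 0])

```text
time: 3.5
position: [0.4935, -0.2746, 0.1029]
tool_rot: [2.213, 2.228, 0.002]
ft_force: [0.8, -0.5, 0.3]
grip_width: 0.999
```

```bash
python3 - <<'E'
from h import *
from bench import *
for i in range(3):
    s=get_state(); print(s["time"],s["position"],s["ft_force"],s["qd"].round(3));plan(s,[.4916,-.2755,.046],down(0)); get_image("top")
E
```

```text
3.5 [ 0.49352012 -0.27457763  0.1029447 ] [ 0.77734421 -0.54128666  0.31988327] [ 0.002 -0.009  0.006 -0.012  0.001 -0.003  0.001]
shift [-0.0009 -0.002   0.0569] turn [0.11 0.01 0.4 ] rows~ 1.3665355187675476
3.55 [ 0.49380888 -0.27484371  0.10324539] [-0.27683185 -0.19429333 -0.02544493] [ 0.001 -0.002  0.002 -0.003 -0.003 -0.008  0.002]
shift [-0.0006 -0.0024  0.0572] turn [0.16 0.03 0.39] rows~ 1.373902752370069
3.6 [ 0.49384643 -0.27499063  0.10323685] [-0.20641416  0.73090767 -0.93851437] [ 0.002  0.003  0.001  0.004 -0.002 -0.005  0.003]
shift [-0.0005 -0.0024  0.0572] turn [0.18 0.04 0.39] rows~ 1.3736973837854867
```

Emit:
play_rows(series=[100, 0, -0.002, 0.02, 0, 0, 0, 100, -0.0005, -0.002, 0.04, 0, 0, 0, 100, -0.0005, -0.002, 0.057, 0, 0, 0.4, 100, -0.0005, -0.002, 0.057, 0, 0, 0.4, 100, -0.0005, -0.002, 0.057, 0, 0, 0.4])

```text
time: 4.07
position: [0.4905, -0.2751, 0.0445]
tool_rot: [-2.222, -2.221, 0.0]
ft_force: [0.2, 0.9, 0.8]
grip_width: 0.999
```

```bash
python3 - <<'E'
from h import *
from bench import *
s=get_state(); print(s["time"],s["position"],s["ft_force"],s["qd"].round(3));plan(s,[.4916,-.2755,.046],down(0))
w=get_image("wrist");crop(w,0,0,512,384,1.5,"pics/f_wrist.png")
t=get_image("top");crop(t,300,190,90,70,8,"pics/f_top.png")
E
```

```text
4.0667 [ 0.4904693  -0.27514297  0.0444848 ] [0.18463086 0.90271957 0.76385476] [-0.003 -0.021  0.013 -0.025  0.004 -0.002 -0.   ]
shift [-0.0004  0.0011 -0.0015] turn [-0.03 -0.   -0.03] rows~ 0.04613918197195761
```

View pics/f_wrist.png

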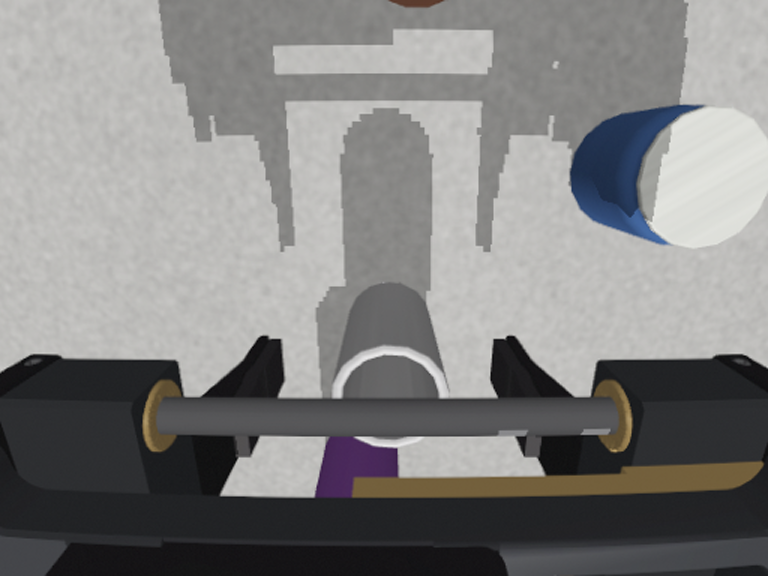

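The sleeve stands centred between the fingers, with its rim centre near (260,264) px and the purple tube behind it and clear. Closing now.

Emit:
play_rows(series=[40, 0, 0, -0.001, 0, 0, 0, 30, 0, 0, -0.001, 0, 0, 0, 30, 0, 0, -0.001, 0, 0, 0, 30, 0, 0, -0.001, 0, 0, 0, 30, 0, 0, -0.001, 0, 0, 0, 30, 0, 0, -0.001, 0, 0, 0], force=40)

```text
time: 4.67
position: [0.4905, -0.2751, 0.0452]
tool_rot: [2.222, 2.221, 0.0]
ft_force: [-0.1, 0.0, -0.6]
grip_width: 0.629
```

Emit:
play_rows(series=[30, 0, 0, -0.001, 0, 0, 0, 30, 0, 0, -0.001, 0, 0, 0, 30, 0, 0, -0.001, 0, 0, 0, 30, 0, 0, -0.001, 0, 0, 0])

```text
time: 5.0
position: [0.4908, -0.2752, 0.0463]
tool_rot: [2.222, 2.221, 0.001]
ft_force: [0.5, 0.2, 1.7]
grip_width: 0.472
```

Emit:
play_rows(series=[30, 0, 0, 0, 0, 0, 0, 30, 0, 0, 0, 0, 0, 0, 30, 0, 0, -0.02, 0, 0, 0, 30, 0, 0, -0.04, 0, 0, 0, 30, 0, 0, -0.04, 0, 0, 0, 30, 0, 0, -0.04, 0, 0, 0])

```text
time: 5.5
position: [0.4907, -0.2752, 0.0862]
tool_rot: [2.221, 2.22, 0.001]
ft_force: [0.5, 0.3, -3.2]
grip_width: 0.475
```

```bash
python3 - <<'E'
from h import *
from bench import *
s=get_state(); print(s["time"],s["position"],s["ft_force"],s["grip_width"])
w=get_image("wrist");crop(w,0,0,512,384,1.5,"pics/g_wrist.png")
A=np.array([-.0348,-.6418,.766]);A/=np.linalg.norm(A)
z=-A; y=np.array([.9985,-.0541,0]); x=np.cross(y,z); Rt=np.c_[x,y,z]
np.save("Rt.npy",Rt); print(Rt.round(3))
tip=np.array([.5793,.121,.1715])
# sleeve lower end at tip+0.03*A ; TCP = lower end + (75-10.5-19=45.5mm) A
P=tip+(.04+.0455)*A; print(P); plan(s,P,Rt)
plan(s,[.4908,-.2752,.25],down(0))
E
```

```text
5.5 [ 0.49066623 -0.27524575  0.08623404] [ 0.45581572  0.2807005  -3.17003699] 0.47493616878223566
[[ 0.041  0.998  0.035]
 [ 0.765 -0.054  0.642]
 [ 0.643  0.    -0.766]]
[0.57632441 0.06612265 0.23699712]
shift [ 0.3414  0.0856 -0.1507] turn [-1.01 39.99  2.97] rows~ 9.181840961779809
shift [ 0.      0.0003 -0.1638] turn [ 0.07  0.   -0.03] rows~ 3.9272426056097403
```

View pics/g_wrist.png

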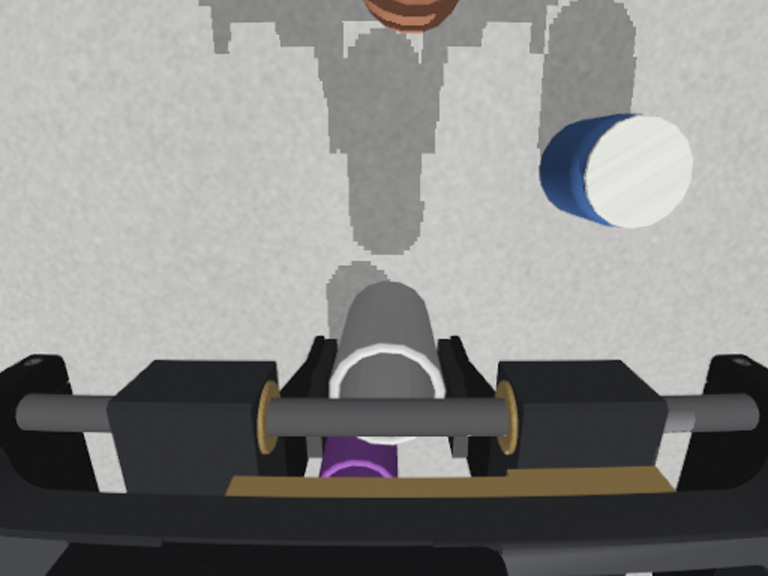

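Sleeve held and lifted; the wrist force reads about 3 N of weight. Next I lift it clear, then tilt and travel to a standoff in front of the peg tip.

Emit:
play_rows(series=[30, 0, 0, -0.04, 0, 0, 0, 30, 0, 0, -0.08, 0, 0, 0, 30, 0, 0, -0.12, 0, 0, 0, 30, 0, 0, -0.164, 0, 0, 0, 30, 0.02, 0.005, -0.18, 0, 5, 0, 30, 0.05, 0.015, -0.18, 0, 11, 0, 30, 0.085, 0.025, -0.18, 0, 17, 1, 30, 0.12, 0.035, -0.18, 0, 23, 1, 30, 0.15, 0.045, -0.18, 0, 28, 2, 30, 0.15, 0.045, -0.18, 0, 28, 2])

```text
time: 6.38
position: [0.5359, -0.1208, 0.2622]
tool_rot: [-1.975, -1.907, -0.485]
ft_force: [-0.3, 0.4, -3.1]
grip_width: 0.474
```

```bash
python3 - <<'E'
from h import *
from bench import *
s=get_state(); print(s["time"],s["position"],s["ft_force"],s["grip_width"],s["joint_positions"].round(2))
Rt=np.load("Rt.npy");A=-Rt[:,2]
tip=np.array([.5793,.121,.1715])
P=tip+(.07+.0455)*A; print(P); plan(s,P,Rt)
E
```

```text
6.3833 [ 0.53589134 -0.12075777  0.26222481] [-0.33258489  0.40284521 -3.1064995 ] 0.4740388403180182 [-0.16  0.29  0.76  1.58 -0.6   1.65  0.62]
[0.57528035 0.04686744 0.25997856]
shift [0.1477 0.0341 0.0817] turn [-1.42 11.63  0.61] rows~ 4.129629389992085
```

Emit:
play_rows(series=[30, 0.03, 0.007, 0.017, -0.3, 3, 0.1, 30, 0.06, 0.014, 0.034, -0.6, 6, 0.3, 30, 0.09, 0.02, 0.05, -0.9, 8, 0.4, 30, 0.12, 0.028, 0.066, -1.2, 10, 0.5, 30, 0.148, 0.034, 0.082, -1.4, 11.6, 0.6, 30, 0.148, 0.034, 0.082, -1.4, 11.6, 0.6, 30, 0.148, 0.034, 0.082, -1.4, 11.6, 0.6, 30, 0.148, 0.034, 0.082, -1.4, 11.6, 0.6])

```text
time: 7.05
position: [0.5748, 0.0417, 0.2614]
tool_rot: [-1.881, -1.779, -0.679]
ft_force: [0.2, -0.7, -2.5]
grip_width: 0.474
```

```bash
python3 - <<'E'
from h import *
from bench import *
w=get_image("wrist");s=get_state(); print(s["time"],s["position"],s["ft_force"],s["grip_width"],s["joint_positions"].round(2))
Rt=np.load("Rt.npy");A=-Rt[:,2]
tip=np.array([.5793,.121,.1715])
P=tip+(.07+.0455)*A; print(P); plan(s,P,Rt)
pickle.dump((w,s),open("w3.pkl","wb"))
crop(w,0,0,512,384,1.5,"pics/h_wrist.png")
t=get_image("top");u=get_image("side");pickle.dump((t,u),open("ts3.pkl","wb"))
crop(t,130,150,110,75,7,"pics/h_top.png");crop(u,170,110,90,90,6,"pics/h_side.png")
E
```

```text
7.1 [0.57499866 0.04107874 0.26187319] [-0.47039847 -0.21713368 -2.36126108] 0.47135671055961376 [-0.28  0.26  0.67  1.68 -0.8   1.55  0.48]
[0.57528035 0.04686744 0.25997856]
shift [ 0.0033 -0.0001  0.0051] turn [0.37 0.52 0.  ] rows~ 0.14621996702966297
```

View pics/h_wrist.png

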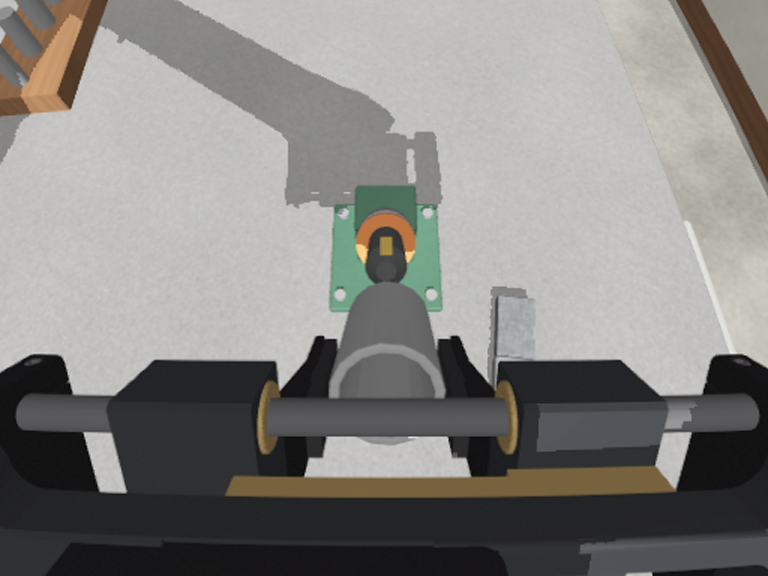

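View pics/h_top.png

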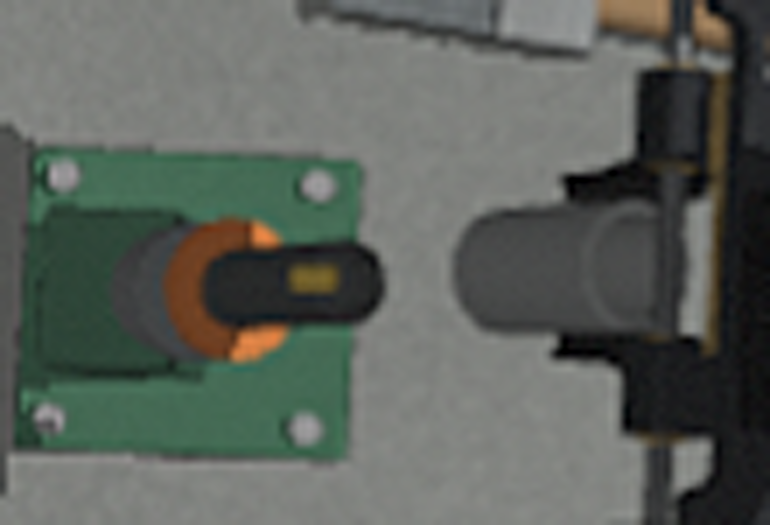

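View pics/h_side.png

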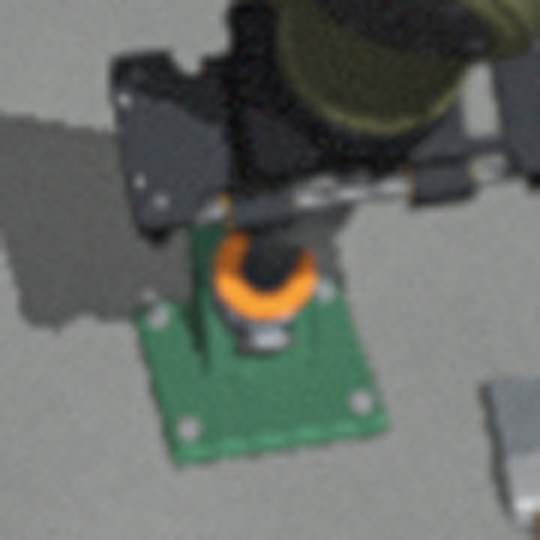

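All three views show the sleeve in line with the peg. I'll measure the sleeve axis in the tool frame and check the peg model in this wrist view.

```bash
python3 - <<'E'
from fit import *
w,s=pickle.load(open("w3.pkl","rb"))
R=Ro.from_rotvec(s["tool_rot"]).as_matrix();p=s["position"]
print("cam in tool", R.T@(-w["R"].T@w["t"]-p))
x0,y0,k=210,115,5
im=cv2.resize(cv2.cvtColor(w["frame"],cv2.COLOR_RGB2BGR)[y0:310,x0:310],None,fx=k,fy=k,interpolation=cv2.INTER_CUBIC)
im=cv2.convertScaleAbs(im,alpha=1.5)
cv2.imwrite("pics/i_raw.png",im[:600])
ov=im.copy()
def dr(pts,col):
    q=((proj(w,pts)-[x0,y0]+.5)*k-.5).astype(int); cv2.polylines(ov,[q],True,col,1)
for l in (-.0295,.0455): dr(circ(p+R@[0,0,l],R[:,2],R[:,0],R[:,1],.021),(0,0,255))
q=[.5833,.1935,np.radians(86.9),.003]; C,A,X,Y=model(q);e=q[3]
for l,r in((.02,.026),(.11,.007),(.097,.015)): dr(circ(C+(l+e)*A,A,X,Y,r),(255,0,255))
cc=C+(.092+e)*A+.02*X; dr(np.array([cc-.004*Y,cc+.004*Y]),(255,0,0))
cv2.imwrite("pics/i_ov.png",ov[:975]); print(ov.shape)
cv2.imwrite("pics/i_both.png",cv2.resize(np.hstack([im,ov]),None,fx=.6,fy=.6,interpolation=cv2.INTER_AREA))
E
```

```text
cam in tool [ 0.08255861  0.00022965 -0.16194111]
(975, 500, 3)
```

View pics/i_both.png

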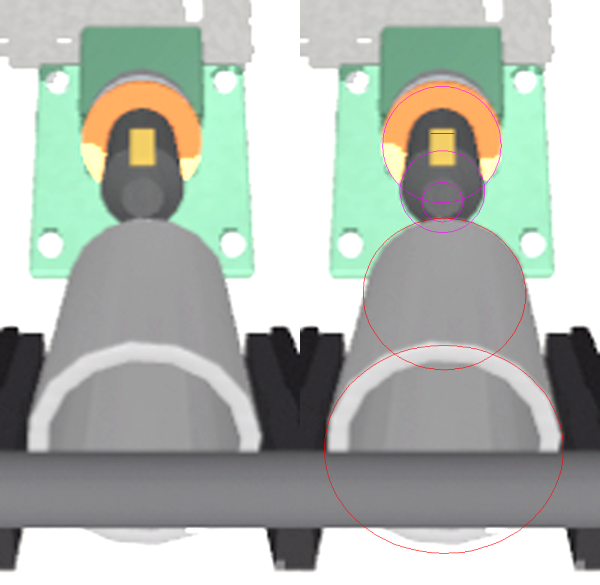

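```bash
python3 - <<'E'
from fit import *
w,s=pickle.load(open("w3.pkl","rb"))
im=cv2.resize(cv2.cvtColor(w["frame"],cv2.COLOR_RGB2BGR)[135:200,230:285],None,fx=10,fy=10,interpolation=cv2.INTER_CUBIC)
im=cv2.convertScaleAbs(im,alpha=2.2)
cv2.imwrite("pics/j.png",im[:600])
E
```

```text
(no output)
```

View pics/j.png

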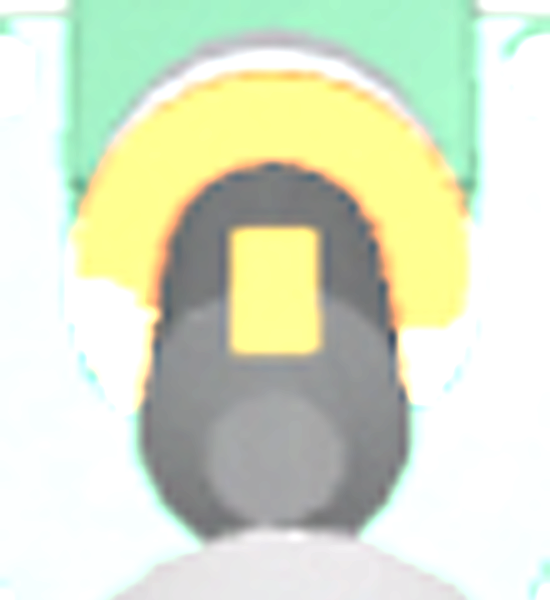

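```bash
python3 - <<'E'
from fit import *
w,s=pickle.load(open("w3.pkl","rb"))
R=Ro.from_rotvec(s["tool_rot"]).as_matrix();p=s["position"]
j=lambda x,y:f(x,y,10,230,135)
def fn(q,yaw=None):
    t=np.array(q[:3]); yaw=q[3]; _,A,X,Y=model([0,0,yaw,0])
    c=lambda l,r:proj(w,circ(t-l*A,A,X,Y,r))
    tip,sh,ring=c(0,.007),c(.013,.015),c(.09,.026)
    jn=proj(w,t-.09*A+.015*X)[0]; ca=proj(w,t-.018*A+.02*X)[0]
    tc=proj(w,t)[0]
    return np.r_[tip[:,0].min()-j(207,0)[0],tip[:,0].max()-j(346,0)[0],tip[:,1].min()-j(0,390)[1],tip[:,1].max()-j(0,522)[1],
      sh[:,0].min()-j(140,0)[0],sh[:,0].max()-j(408,0)[0],sh[:,1].min()-j(0,292)[1],
      ring[:,0].min()-j(72,0)[0],ring[:,0].max()-j(470,0)[0],ring[:,1].min()-j(0,70)[1],
      jn[1]-j(0,160)[1],ca-j(275,226)]
for fix in (1,0):
    o=least_squares(lambda q:np.r_[fn(q),(q[3]-np.radians(86.9))*(1000 if fix else 0)],[.5793,.121,.1715,np.radians(86.9)])
    print(o.x,np.degrees(o.x[3]),o.fun.round(2)); 
    t=o.x[:3]; print("tip in tool",R.T@(t-p))
print("old tip in tool",R.T@(np.array([.5793,.121,.1715])-p), "res at old",fn([.5793,.121,.1715,np.radians(86.9)]).round(2))
_,A,X,Y=model([0,0,np.radians(86.9),0]); print("axis in tool",-R.T@A)
# sleeve far end top
for l,dx in((.0455,0),(.0465,0),(.0465,.001)): print(l,dx,(((proj(w,circ(p+R@[dx,0,l],R[:,2],R[:,0],R[:,1],.021))[:,1].min()+.5-135)*10)))
E
```

```text
[0.57940278 0.12301929 0.1716617  1.51670709] 86.90091520826725 [-0.07 -0.26 -0.02 -0.01 -0.64  0.74 -0.68  0.4  -0.02  0.54 -0.02 -0.06
  0.29  0.02]
tip in tool [ 0.00598197 -0.00083162  0.12180019]
[0.57951141 0.12301354 0.17166224 1.522552  ] 87.23580349228972 [ 0.04 -0.16 -0.02 -0.01 -0.58  0.79 -0.68  0.22 -0.2   0.54 -0.02 -0.11
  0.29  0.  ]
tip in tool [ 0.00598242 -0.00072284  0.12180057]
old tip in tool [ 0.00431854 -0.00081747  0.12063956] res at old [-0.07 -0.24  1.86  1.86 -0.66  0.77  1.11  0.38  0.02  1.95  1.39 -0.05
  2.05]
axis in tool [ 0.00909545 -0.00655239  0.99993717]
0.0455 0 528.3994220165357
0.0465 0 524.6356740765814
0.0465 0.001 511.93010674977273
```

The peg fitted in this view lies 1 to 2 mm further +y than before, with good residuals, and the sleeve's far end sits on the tool axis. I'll use tip (0.5794, 0.1227, 0.1717).

```bash
cat >> h.py <<'E'
TIP=np.array([.5794,.1227,.1717]); 
def go(d,dx=0,dy=0,tip=TIP):
    from bench import get_state
    s=get_state(); Rt=np.load("Rt.npy");A=-Rt[:,2]; R=Ro.from_rotvec(s["tool_rot"]).as_matrix()
    r=Rt.T@(s["position"]-tip)
    print("t",round(s["time"],2),"d now %.4f off x %.4f y %.4f"%(-r[2]-.046,r[0],r[1]),"F tool",(Rt.T@(s["ft_force"]-[-.1,-.1,-2.8])).round(1),"M",(R.T@s["torque"]).round(2),"w",round(s["grip_width"],3), "q",s["joint_positions"].round(2))
    plan(s,tip+(d+.046)*A+Rt@[dx,dy,0],Rt)
E
python3 -c "
from h import *
go(.012)"
```

```text
t 7.2 d now 0.0763 off x -0.0043 y 0.0003 F tool [ 0.4  0.  -0.5] M [ 0.04 -1.19  0.1 ] w 0.475 q [-0.28  0.26  0.67  1.68 -0.8   1.55  0.48]
shift [ 0.0049 -0.0008  0.0642] turn [0.44 0.48 0.01] rows~ 1.5443446722290288
```

Emit:
play_rows(series=[30, 0.001, 0, 0.015, 0.1, 0.1, 0, 30, 0.0025, -0.0004, 0.03, 0.2, 0.3, 0, 30, 0.004, -0.0008, 0.047, 0.3, 0.4, 0, 30, 0.005, -0.0008, 0.058, 0.4, 0.5, 0, 30, 0.005, -0.0008, 0.064, 0.4, 0.5, 0, 30, 0.005, -0.0008, 0.064, 0.4, 0.5, 0, 30, 0.005, -0.0008, 0.064, 0.4, 0.5, 0])

```text
time: 7.78
position: [0.5772, 0.0875, 0.2165]
tool_rot: [-1.868, -1.774, -0.682]
ft_force: [-0.0, -0.4, -2.3]
grip_width: 0.47
```

```bash
python3 -c "
from h import *
from bench import *
w=get_image('wrist')
go(-.008)
crop(w,200,100,120,150,5,'pics/k.png')
crop(get_image('top'),130,160,90,60,8,'pics/k_top.png')
"
```

```text
t 7.83 d now 0.0118 off x 0.0017 y 0.0001 F tool [ 1.4 -0.7  0.1] M [ 0.02 -1.26 -0.  ] w 0.473 q [-0.32  0.28  0.63  1.76 -0.84  1.45  0.49]
shift [-0.0017 -0.0001  0.0198] turn [-0.   -0.08  0.12] rows~ 0.47555322529519445
```

View pics/k.png

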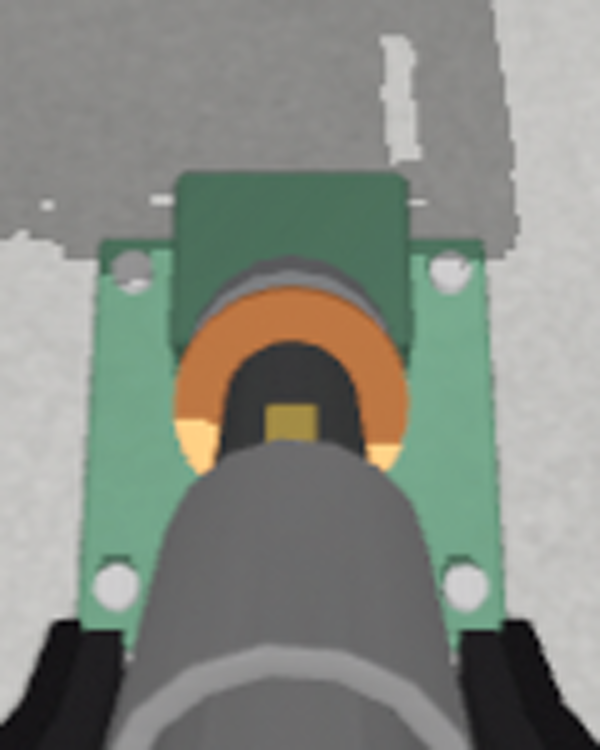

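View pics/k_top.png

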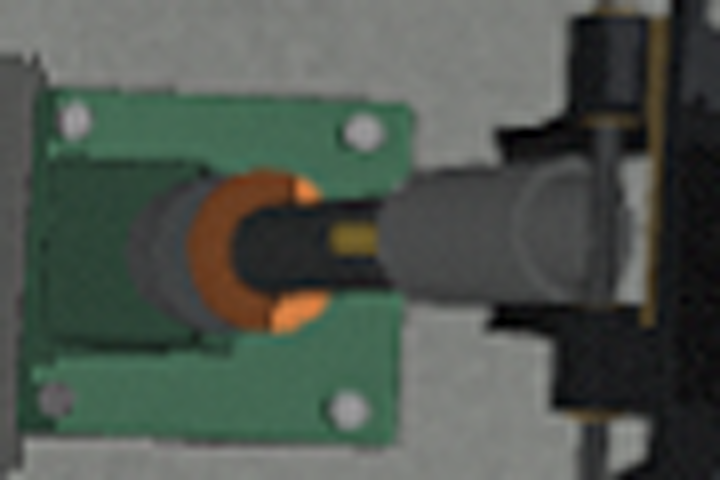

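```bash
cat > rel.py <<'E'
from fit import *
def peg(w,obs,prior,sig=.003):
    # obs dict in pixels
    def fn(t):
        _,A,X,Y=model([0,0,np.radians(86.9),0]); ring=proj(w,circ(t-.09*A,A,X,Y,.026)); r=[]
        if "rt" in obs:r.append(ring[:,1].min()-obs["rt"])
        if "rl" in obs:r.append(ring[:,0].min()-obs["rl"])
        if "rr" in obs:r.append(ring[:,0].max()-obs["rr"])
        if "jn" in obs:r.append(proj(w,t-.09*A+.015*X)[0][1]-obs["jn"])
        if "ca" in obs:r.append(proj(w,t-.018*A+.02*X)[0][1]-obs["ca"])
        return np.r_[r,(t-prior)/sig*.3]
    return least_squares(fn,prior)
E
python3 - <<'E'
from rel import *
from bench import *
w=get_image("wrist"); s=get_state(); R=Ro.from_rotvec(s["tool_rot"]).as_matrix();p=s["position"]
k=lambda x,y:f(x,y,5,200,100)
o=peg(w,dict(rt=k(0,285)[1],rl=k(174,0)[0],rr=k(410,0)[0],jn=k(0,340)[1],ca=k(0,404)[1]),np.array([.5794,.1227,.1717]))
print(o.x,o.fun.round(2),"tip in tool",R.T@(o.x-p), "TIP in tool",R.T@(TIP-p))
for l in(.0455,.0465): print((proj(w,circ(p+R@[0,0,l],R[:,2],R[:,0],R[:,1],.021))[:,1].min()+.5-100)*5, "obs 438")
go(-.008)
E
```

```text
[0.58031183 0.12038631 0.1760127 ] [ 0.74  0.03 -0.04 -0.26 -0.38  0.09 -0.23  0.43] tip in tool [-0.00065528  0.00062528  0.05358745] TIP in tool [-0.00169971 -0.00041739  0.05834203]
436.8336274347762 obs 438
434.9678559202796 obs 438
t 7.93 d now 0.0123 off x 0.0016 y 0.0004 F tool [0.8 0.  0. ] M [ 0.05 -1.19 -0.07] w 0.475 q [-0.32  0.28  0.63  1.75 -0.84  1.45  0.49]
shift [-0.0016 -0.0004  0.0203] turn [ 0.06 -0.08  0.12] rows~ 0.4895015959654844
```

Emit:
play_rows(series=[30, -0.0005, 0, 0.004, 0, 0, 0, 30, -0.001, 0, 0.008, 0, 0, 0, 30, -0.0012, 0, 0.012, 0, 0, 0, 30, -0.0012, 0, 0.016, 0, 0, 0, 30, -0.0012, 0, 0.018, 0, 0, 0, 30, -0.0012, 0, 0.018, 0, 0, 0])

```text
time: 8.43
position: [0.5775, 0.099, 0.2019]
tool_rot: [-1.867, -1.774, -0.682]
ft_force: [0.1, 0.0, -1.3]
grip_width: 0.47
```

```bash
python3 -c "
from h import *
go(-.013)"
```

```text
t 8.43 d now -0.0076 off x 0.0012 y -0.0006 F tool [ 1.1  0.2 -1.1] M [ 0.14 -0.95  0.05] w 0.47 q [-0.33  0.29  0.62  1.78 -0.86  1.42  0.5 ]
shift [-0.0012  0.0006  0.0054] turn [-0.12 -0.15  0.14] rows~ 0.13422781712914653
```

Emit:
play_rows(series=[30, -0.0005, 0.0003, 0.0015, 0, 0, 0, 30, -0.0005, 0.0003, 0.003, 0, 0, 0, 30, -0.0005, 0.0003, 0.003, 0, 0, 0])

```text
time: 8.68
position: [0.5784, 0.0999, 0.1999]
tool_rot: [-1.868, -1.774, -0.684]
ft_force: [-0.4, 0.5, -0.9]
grip_width: 0.472
```

```bash
python3 -c "
from h import *
go(-.013)"
```

```text
t 8.68 d now -0.0097 off x 0.0006 y 0.0002 F tool [ 1.7 -0.3 -1. ] M [ 0.13 -0.66 -0.  ] w 0.472 q [-0.34  0.29  0.62  1.78 -0.86  1.41  0.5 ]
shift [-0.0006 -0.0002  0.0033] turn [-0.03 -0.14  0.14] rows~ 0.08039422475095366
```

Emit:
play_rows(series=[30, 0, 0, 0.0015, 0, 0, 0, 30, 0, 0, 0.003, 0, 0, 0, 30, 0, 0, 0.003, 0, 0, 0])

```text
time: 8.93
position: [0.5786, 0.1016, 0.1977]
tool_rot: [-1.868, -1.774, -0.684]
ft_force: [0.3, -0.7, 0.6]
grip_width: 0.471
```

```bash
python3 -c "
from h import *
from bench import *
go(-.018)
crop(get_image('wrist'),200,100,120,150,5,'pics/l.png')"
```

```text
t 8.93 d now -0.0125 off x 0.0005 y 0.0004 F tool [ 1.8  0.4 -3. ] M [ 0.1  -0.59  0.06] w 0.471 q [-0.34  0.29  0.62  1.78 -0.86  1.41  0.5 ]
shift [-0.0005 -0.0004  0.0055] turn [-0.   -0.12  0.14] rows~ 0.1322221672303246
```

View pics/l.png

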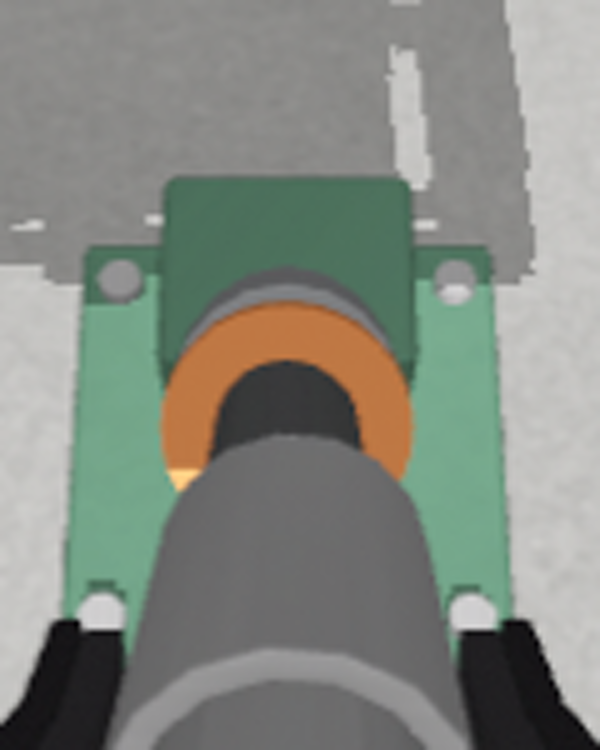

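The sleeve end now covers the catch, lying at (287,435) in the crop and centred on the peg. The axial force is about 3 N, as expected on the ramp, so I'll carry on in small steps.

Emit:
play_rows(series=[30, 0, 0, 0.0015, 0, 0, 0, 30, 0, 0, 0.003, 0, 0, 0, 30, 0, 0, 0.0045, 0, 0, 0, 30, 0, 0, 0.0045, 0, 0, 0])

```text
time: 9.32
position: [0.5781, 0.1052, 0.1933]
tool_rot: [-1.867, -1.774, -0.682]
ft_force: [0.2, 1.9, -0.2]
grip_width: 0.471
```

```bash
python3 -c "
from h import *
go(-.025)"
```

```text
t 9.32 d now -0.0182 off x 0.0004 y -0.0003 F tool [ 3.2  0.2 -0.7] M [ 0.01 -0.59  0.06] w 0.471 q [-0.34  0.29  0.61  1.79 -0.86  1.4   0.5 ]
shift [-0.0004  0.0003  0.0068] turn [-0.12 -0.11  0.13] rows~ 0.16449241533335054
```

Emit:
play_rows(series=[30, 0.0004, 0, 0.002, 0, 0, 0, 30, 0.0005, 0, 0.004, 0, 0, 0, 30, 0.0005, 0, 0.006, 0, 0, 0, 30, 0.0005, 0, 0.008, 0, 0, 0, 30, 0.0005, 0, 0.008, 0, 0, 0])

```text
time: 9.73
position: [0.5786, 0.1104, 0.1876]
tool_rot: [-1.868, -1.774, -0.682]
ft_force: [0.3, 2.0, -1.2]
grip_width: 0.472
```

```bash
python3 -c "
from h import *
go(-.035)"
```

```text
t 9.73 d now -0.0259 off x 0.0008 y -0.0001 F tool [2.7 0.3 0.1] M [ 0.05 -0.62  0.06] w 0.472 q [-0.35  0.3   0.61  1.79 -0.87  1.39  0.5 ]
shift [-0.0008  0.0002  0.0091] turn [-0.09 -0.1   0.13] rows~ 0.2180323658614064
```

Sliding freely, with about 1 to 3 N of drag and lateral force. I'll continue in 10 to 12 mm steps.

Emit:
play_rows(series=[30, 0.0002, 0, 0.002, 0, 0, 0, 30, 0.0003, 0, 0.004, 0, 0, 0, 30, 0.0003, 0, 0.006, 0, 0, 0, 30, 0.0003, 0, 0.008, 0, 0, 0, 30, 0.0003, 0, 0.01, 0, 0, 0, 30, 0.0003, 0, 0.012, 0, 0, 0, 30, 0.0003, 0, 0.012, 0, 0, 0])

```text
time: 10.32
position: [0.5791, 0.1183, 0.1786]
tool_rot: [-1.868, -1.774, -0.682]
ft_force: [0.2, 1.7, -0.7]
grip_width: 0.475
```

```bash
python3 -c "
from h import *
go(-.050)"
```

```text
t 10.32 d now -0.0378 off x 0.0011 y -0.0001 F tool [ 2.8  0.2 -0.5] M [-0.01 -0.68  0.03] w 0.475 q [-0.35  0.3   0.6   1.81 -0.88  1.37  0.51]
shift [-0.0011  0.0001  0.0121] turn [-0.08 -0.1   0.12] rows~ 0.29251427235857597
```

Emit:
play_rows(series=[30, 0, 0, 0.002, 0, 0, 0, 30, 0, 0, 0.004, 0, 0, 0, 30, 0, 0, 0.006, 0, 0, 0, 30, 0, 0, 0.008, 0, 0, 0, 30, 0, 0, 0.01, 0, 0, 0, 30, 0, 0, 0.012, 0, 0, 0, 30, 0, 0, 0.014, 0, 0, 0, 30, 0, 0, 0.016, 0, 0, 0, 30, 0, 0, 0.016, 0, 0, 0])

```text
time: 11.07
position: [0.5796, 0.1286, 0.1664]
tool_rot: [-1.868, -1.774, -0.682]
ft_force: [1.2, 2.3, -1.0]
grip_width: 0.478
```

```bash
python3 -c "
from h import *
go(-.070)"
```

```text
t 11.07 d now -0.0538 off x 0.0011 y -0.0001 F tool [3.1 1.2 0.2] M [ 0.   -0.68  0.03] w 0.478 q [-0.36  0.31  0.59  1.82 -0.89  1.34  0.51]
shift [-0.0011  0.0001  0.0162] turn [-0.07 -0.1   0.13] rows~ 0.3887148932686287
```

Emit:
play_rows(series=[30, 0, 0, 0.002, 0, 0, 0, 30, 0, 0, 0.004, 0, 0, 0, 30, 0, 0, 0.006, 0, 0, 0, 30, 0, 0, 0.008, 0, 0, 0, 30, 0, 0, 0.01, 0, 0, 0, 30, 0, 0, 0.012, 0, 0, 0, 30, 0, 0, 0.014, 0, 0, 0, 30, 0, 0, 0.016, 0, 0, 0, 30, 0, 0, 0.016, 0, 0, 0])

```text
time: 11.82
position: [0.5802, 0.1389, 0.1542]
tool_rot: [-1.868, -1.774, -0.682]
ft_force: [0.4, 2.1, -0.9]
grip_width: 0.472
```

```bash
python3 -c "
from h import *
from bench import *
w=get_image('wrist')
go(-.080)
crop(w,200,100,120,200,4,'pics/m.png')
"
```

```text
t 11.87 d now -0.0698 off x 0.0011 y -0.0001 F tool [1.4 0.9 1.4] M [-0.04 -0.74  0.02] w 0.474 q [-0.37  0.33  0.58  1.83 -0.91  1.32  0.52]
shift [-0.0011  0.0002  0.0102] turn [-0.08 -0.09  0.13] rows~ 0.2466410531999696
```

View pics/m.png

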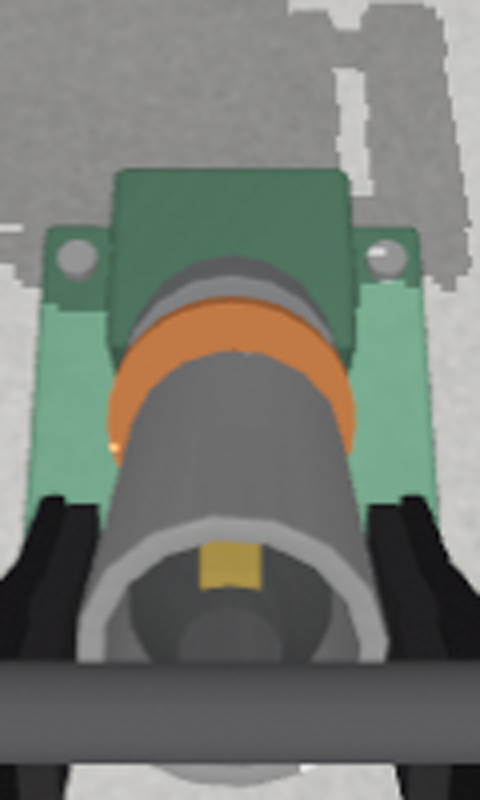

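The wrist view shows the peg nose and yellow catch inside the sleeve's upper end, near (230,565), with the ring just beyond its far end. I'll go on slowly and watch the force.

Emit:
play_rows(series=[30, 0, 0, 0.002, 0, 0, 0, 30, 0, 0, 0.004, 0, 0, 0, 30, 0, 0, 0.006, 0, 0, 0, 30, 0, 0, 0.008, 0, 0, 0, 30, 0, 0, 0.01, 0, 0, 0, 30, 0, 0, 0.01, 0, 0, 0])

```text
time: 12.37
position: [0.5805, 0.1453, 0.1465]
tool_rot: [-1.868, -1.774, -0.682]
ft_force: [0.0, 0.9, -0.7]
grip_width: 0.47
```

```bash
python3 -c "
from h import *
go(-.085)"
```

```text
t 12.37 d now -0.0798 off x 0.0011 y -0.0001 F tool [ 2.1  0.1 -0.9] M [ 0.02 -0.76  0.04] w 0.47 q [-0.38  0.33  0.58  1.84 -0.92  1.3   0.53]
shift [-0.0012  0.0002  0.0052] turn [-0.07 -0.1   0.13] rows~ 0.12692319358730472
```

Emit:
play_rows(series=[30, 0, 0, 0.001, 0, 0, 0, 30, 0, 0, 0.002, 0, 0, 0, 30, 0, 0, 0.003, 0, 0, 0, 30, 0, 0, 0.004, 0, 0, 0, 30, 0, 0, 0.005, 0, 0, 0, 30, 0, 0, 0.005, 0, 0, 0])

```text
time: 12.87
position: [0.5807, 0.1482, 0.1429]
tool_rot: [-1.868, -1.774, -0.682]
ft_force: [0.4, 1.5, -0.9]
grip_width: 0.471
```

```bash
python3 -c "
from h import *
go(-.087)"
```

```text
t 12.87 d now -0.0845 off x 0.0011 y -0.0000 F tool [ 2.5  0.4 -0.4] M [ 0.07 -0.7   0.01] w 0.471 q [-0.38  0.34  0.58  1.84 -0.92  1.29  0.53]
shift [-0.0011  0.      0.0025] turn [-0.06 -0.09  0.13] rows~ 0.06603262091114585
```

Emit:
play_rows(series=[30, 0, 0, 0.001, 0, 0, 0, 30, 0, 0, 0.002, 0, 0, 0, 30, 0, 0, 0.002, 0, 0, 0, 30, 0, 0, 0.002, 0, 0, 0])

```text
time: 13.2
position: [0.5808, 0.1495, 0.1414]
tool_rot: [-1.868, -1.774, -0.682]
ft_force: [1.3, 1.5, -0.6]
grip_width: 0.469
```

```bash
python3 -c "
from h import *
go(-.088)"
```

```text
t 13.2 d now -0.0864 off x 0.0011 y -0.0001 F tool [ 2.7  1.3 -0.6] M [-0.05 -0.74  0.08] w 0.469 q [-0.38  0.34  0.57  1.84 -0.93  1.29  0.53]
shift [-0.0011  0.0001  0.0016] turn [-0.06 -0.09  0.12] rows~ 0.04593758760620782
```

Emit:
play_rows(series=[30, 0, 0, 0.001, 0, 0, 0, 30, 0, 0, 0.002, 0, 0, 0, 30, 0, 0, 0.002, 0, 0, 0, 30, 0, 0, 0.002, 0, 0, 0])

```text
time: 13.53
position: [0.581, 0.1504, 0.1403]
tool_rot: [-1.869, -1.774, -0.683]
ft_force: [-1.2, -0.7, 2.3]
grip_width: 0.472
```

```bash
python3 -c "
from h import *
from bench import *
go(-.088)
w=get_image('wrist');crop(w,200,100,120,200,4,'pics/n.png')"
```

```text
t 13.53 d now -0.0879 off x 0.0011 y 0.0001 F tool [ 2.7 -1.1 -4.3] M [ 0.37 -0.66  0.08] w 0.472 q [-0.38  0.34  0.57  1.85 -0.93  1.29  0.53]
shift [-0.0011 -0.0001  0.0001] turn [-0.03 -0.1   0.13] rows~ 0.02649085231776762
```

View pics/n.png

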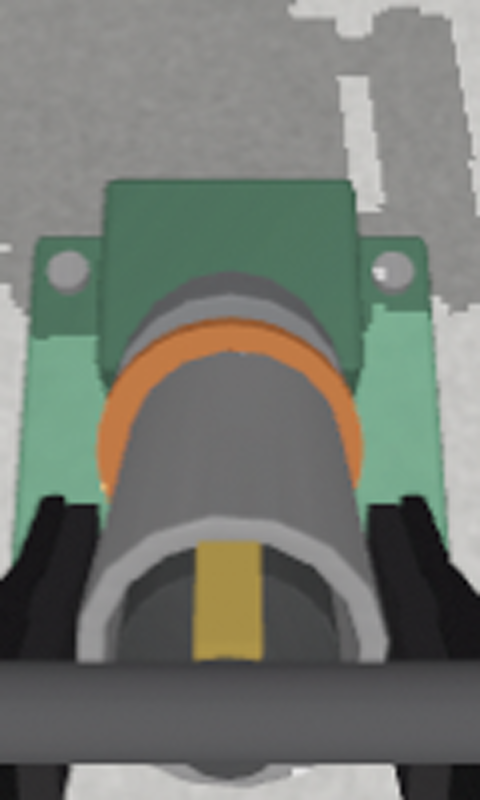

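Axial force is up to about 4 N: the sleeve has met the ring. I'll press in 1 mm steps.

Emit:
play_rows(series=[30, 0, 0, 0.0005, 0, 0, 0, 30, 0, 0, 0.001, 0, 0, 0, 30, 0, 0, 0.001, 0, 0, 0, 30, 0, 0, 0.001, 0, 0, 0])

```text
time: 13.92
position: [0.5811, 0.1509, 0.1396]
tool_rot: [-1.869, -1.774, -0.683]
ft_force: [-1.8, -2.6, 3.5]
grip_width: 0.472
```

```bash
python3 -c "
from h import *
go(-.088)"
```

```text
t 13.92 d now -0.0888 off x 0.0010 y 0.0001 F tool [ 2.1 -1.6 -6.4] M [ 0.56 -0.69  0.03] w 0.472 q [-0.38  0.34  0.57  1.85 -0.93  1.29  0.53]
shift [-0.001  -0.0001 -0.0008] turn [-0.02 -0.1   0.13] rows~ 0.030619743689231798
```

Emit:
play_rows(series=[30, 0, 0, 0.0005, 0, 0, 0, 30, 0, 0, 0.001, 0, 0, 0, 30, 0, 0, 0.001, 0, 0, 0, 30, 0, 0, 0.001, 0, 0, 0])

```text
time: 14.25
position: [0.5811, 0.1515, 0.1386]
tool_rot: [-1.869, -1.774, -0.683]
ft_force: [-1.8, -4.0, 4.3]
grip_width: 0.471
```

```bash
python3 -c "
from h import *
go(-.088)"
```

```text
t 14.25 d now -0.0900 off x 0.0008 y 0.0001 F tool [ 1.5 -1.5 -8. ] M [ 0.61 -0.8   0.05] w 0.471 q [-0.38  0.34  0.57  1.85 -0.93  1.28  0.53]
shift [-0.0008 -0.0001 -0.002 ] turn [-0.02 -0.08  0.11] rows~ 0.05104756294040471
```

Emit:
play_rows(series=[30, 0, 0, 0.0005, 0, 0, 0, 30, 0, 0, 0.001, 0, 0, 0, 30, 0, 0, 0.001, 0, 0, 0, 30, 0, 0, 0.001, 0, 0, 0])

```text
time: 14.58
position: [0.5812, 0.1517, 0.1382]
tool_rot: [-1.869, -1.774, -0.683]
ft_force: [-3.1, -5.5, 6.9]
grip_width: 0.472
```

```bash
python3 -c "
from h import *
from bench import *
go(-.088)
w=get_image('wrist');crop(w,200,200,120,120,6,'pics/o.png')"
```

```text
t 14.58 d now -0.0904 off x 0.0007 y 0.0002 F tool [  2.   -2.7 -11. ] M [ 0.81 -0.73  0.02] w 0.472 q [-0.38  0.34  0.57  1.85 -0.93  1.28  0.53]
shift [-0.0007 -0.0002 -0.0024] turn [-0.   -0.08  0.11] rows~ 0.05931328777366988
```

View pics/o.png

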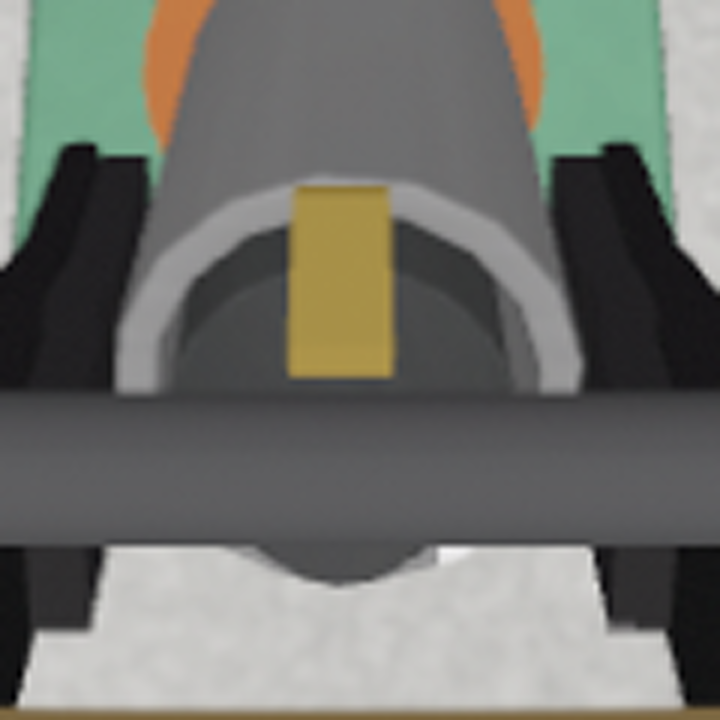

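The catch at (340,280) in the crop now overlaps the sleeve's rim, so it has snapped out. Axial force is about 11 N. I'll push a further 0.4 mm to be sure.

Emit:
play_rows(series=[30, 0, 0, 0.0004, 0, 0, 0, 30, 0, 0, 0.0004, 0, 0, 0, 30, 0, 0, 0.0004, 0, 0, 0])

```text
time: 14.88
position: [0.5812, 0.1519, 0.138]
tool_rot: [-1.869, -1.774, -0.683]
ft_force: [-3.1, -5.8, 7.3]
grip_width: 0.473
```

```bash
python3 -c "
from h import *
go(-.088)"
```

```text
t 14.88 d now -0.0906 off x 0.0007 y 0.0002 F tool [  2.   -2.7 -11.5] M [ 0.99 -0.75  0.05] w 0.473 q [-0.38  0.34  0.57  1.85 -0.93  1.28  0.53]
shift [-0.0007 -0.0002 -0.0026] turn [-0.   -0.08  0.11] rows~ 0.06541108368431807
```

Emit:
play_rows(series=[30, 0, 0, -0.0008, 0, 0, 0, 30, 0, 0, -0.0015, 0, 0, 0, 30, 0, 0, -0.0015, 0, 0, 0, 30, 0, 0, -0.0015, 0, 0, 0])

```text
time: 15.22
position: [0.5811, 0.1515, 0.1385]
tool_rot: [-1.869, -1.774, -0.683]
ft_force: [-0.8, -4.8, 4.3]
grip_width: 0.47
```

```bash
python3 -c "
from h import *
go(-.088)"
```

```text
t 15.22 d now -0.0900 off x 0.0008 y 0.0002 F tool [ 0.9 -0.5 -8.5] M [ 0.52 -0.97  0.1 ] w 0.47 q [-0.38  0.34  0.57  1.85 -0.93  1.28  0.53]
shift [-0.0008 -0.0002 -0.002 ] turn [-0.02 -0.07  0.11] rows~ 0.05089112230812597
```

Emit:
play_rows(series=[30, 0, 0, -0.0008, 0, 0, 0, 30, 0, 0, -0.0015, 0, 0, 0, 30, 0, 0, -0.0015, 0, 0, 0, 30, 0, 0, -0.0015, 0, 0, 0])

```text
time: 15.55
position: [0.581, 0.1514, 0.1389]
tool_rot: [-1.869, -1.775, -0.682]
ft_force: [2.6, 0.3, -3.1]
grip_width: 0.472
```

```bash
python3 -c "
from h import *
from bench import *
go(-.088)
w=get_image('wrist');crop(w,200,200,120,120,6,'pics/p.png')"
```

```text
t 15.55 d now -0.0896 off x 0.0009 y 0.0000 F tool [0.3 2.7 0.6] M [-0.46 -1.29  0.07] w 0.472 q [-0.38  0.34  0.57  1.85 -0.93  1.28  0.53]
shift [-0.0009 -0.     -0.0016] turn [-0.06 -0.06  0.12] rows~ 0.04369603300712413
```

View pics/p.png

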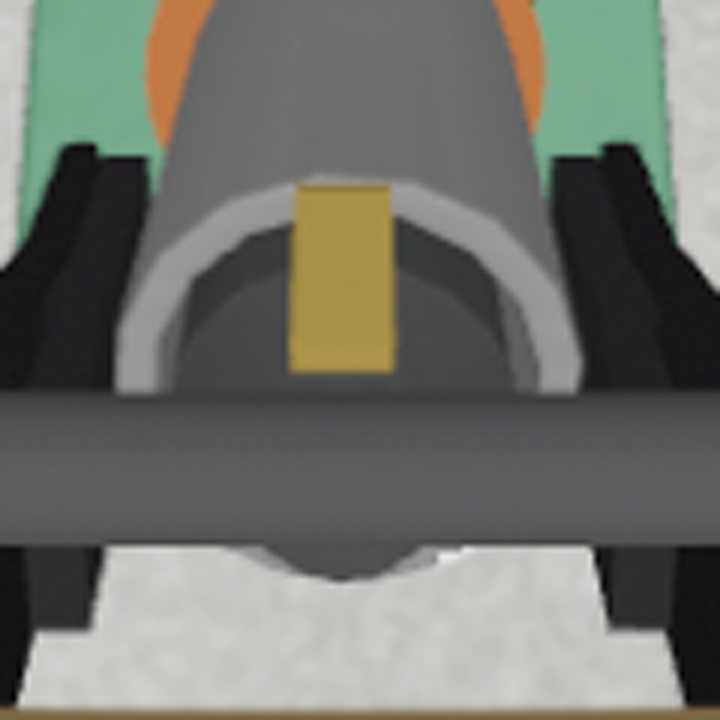

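The axial force fell to about 0 with the sleeve barely moving (0.4 mm), so the catch is holding it. Releasing.

Emit:
play_rows(series=[80, 0, 0, 0, 0, 0, 0, 80, 0, 0, 0, 0, 0, 0, 80, 0, 0, 0, 0, 0, 0, 80, 0, 0, 0, 0, 0, 0, 80, 0, 0, 0, 0, 0, 0, 80, 0, 0, 0, 0, 0, 0, 80, 0, 0, 0, 0, 0, 0, 80, 0, 0, 0, 0, 0, 0])

```text
time: 16.27
position: [0.5809, 0.1509, 0.1399]
tool_rot: [-1.868, -1.774, -0.683]
ft_force: [-0.3, 0.0, 0.7]
grip_width: 0.796
```

```bash
python3 -c "
from h import *
from bench import *
go(-.088)
w=get_image('wrist');crop(w,200,200,120,120,5,'pics/q.png')"
```

```text
t 16.27 d now -0.0885 off x 0.0012 y -0.0000 F tool [ 2.3 -0.2 -2.7] M [ 0.02 -0.83  0.06] w 0.796 q [-0.38  0.34  0.57  1.85 -0.93  1.29  0.53]
shift [-0.0012 -0.     -0.0005] turn [-0.04 -0.11  0.13] rows~ 0.03052042202644212
```

View pics/q.png

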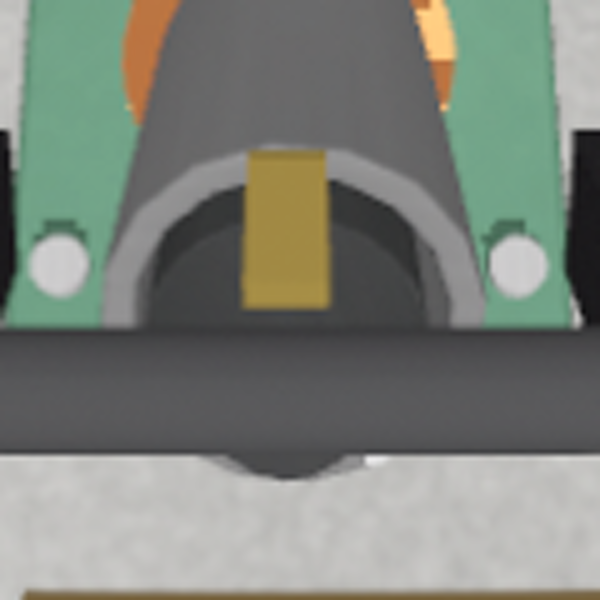

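The fingers are open and the catch still covers the rim; raw force is about 0. I'll back off along the axis, then look.

Emit:
play_rows(series=[80, 0, 0, -0.01, 0, 0, 0, 80, 0, 0, -0.03, 0, 0, 0, 80, 0, 0, -0.06, 0, 0, 0, 80, 0, 0, -0.09, 0, 0, 0, 80, 0, 0, -0.12, 0, 0, 0, 80, 0, 0, -0.14, 0, 0, 0, 80, 0, 0, -0.14, 0, 0, 0, 80, 0, 0, -0.14, 0, 0, 0])

```text
time: 16.98
position: [0.5767, 0.0595, 0.2479]
tool_rot: [-1.871, -1.774, -0.685]
ft_force: [0.7, 0.2, -0.2]
grip_width: 0.798
```

```bash
python3 - <<'E'
from rel import *
from bench import *
w=get_image("wrist");t=get_image("top");u=get_image("side");s=get_state();print(s["time"],s["position"],s["ft_force"])
crop(w,215,115,85,95,7,"pics/r_w.png");crop(t,120,155,80,65,8,"pics/r_t.png")
crop(t,110,120,290,140,2.7,"pics/r_tw.png")
crop(u,150,100,150,240,2.5,"pics/r_s.png")
E
```

```text
17.1333 [0.5753799  0.06221381 0.24565541] [ 0.42993364  0.83450851 -0.57079613]
```

View pics/r_w.png

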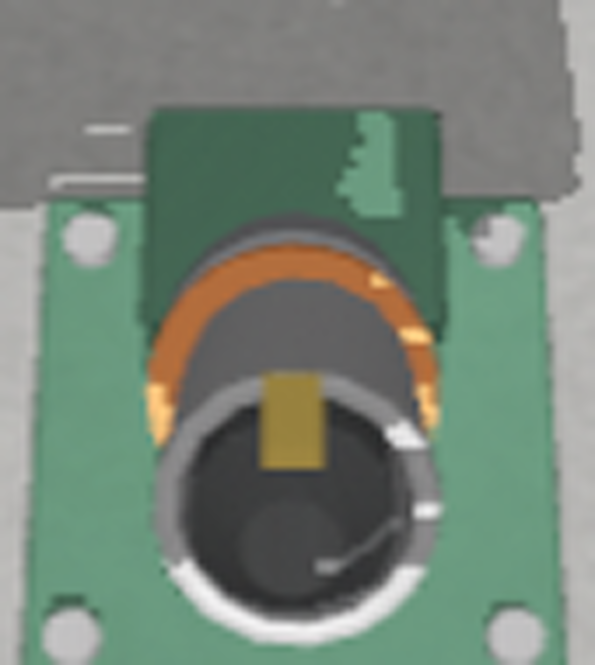

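View pics/r_tw.png

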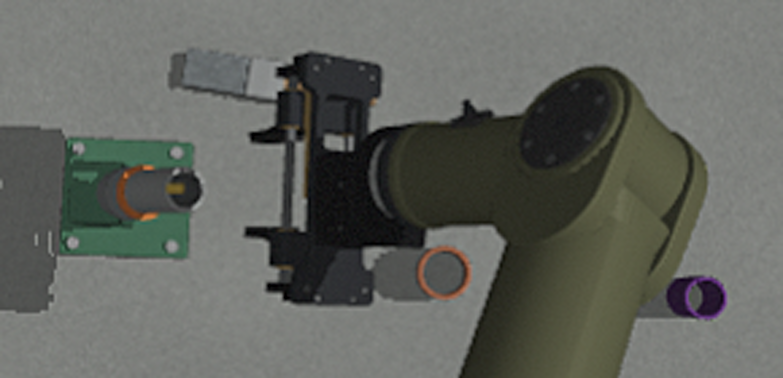

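View pics/r_s.png

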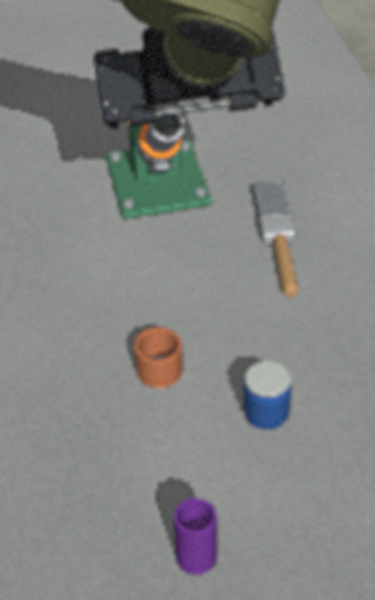

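The sleeve is on the peg with the ring against its far end at (290,265) in the crop, and the catch overlaps the upper rim at (293,390) with the nose standing out. The offcut, tin, brush and purple tube are where they were, and nothing touches the gripper. Handing in.

Emit:
play_rows(series=[80, 0, 0, 0, 0, 0, 0, 80, 0, 0, 0, 0, 0, 0, 80, 0, 0, 0, 0, 0, 0])

```text
time: 17.38
position: [0.5758, 0.0616, 0.2462]
tool_rot: [-1.867, -1.774, -0.681]
ft_force: [-1.0, -0.3, 0.3]
grip_width: 0.796
```

```bash
python3 -c "
from bench import *
s=get_state();print(s['time'],s['ft_force'],abs(s['qd']).max());print(close_job())"
```

```text
17.3833 [-0.97425618 -0.28995883  0.27120721] 0.0043433328936062655
the job is handed in; nothing more can be done
None
```

The sleeve is locked on the peg and the job is handed in, at 17.4 s of the 58 s allowed. I gripped it near its upper end and slid it along the peg over the catch. I then pressed it on the ring with about 11.5 N axial; force was read at the end of each short step. The catch snapped out behind it.

**Checks that passed:**
- **Lock:** when I eased back, the axial force fell to about 0 while the sleeve moved only 0.4 mm. After release, the wrist view shows the catch over the sleeve's rim, the peg's nose standing out and the ring against the far end.
- **Clear of the robot:** the gripper is backed off with wrist force near 0.
- **Other things:** in the last side and top views the offcut, tin, brush and purple tube look undisturbed; I did not re-measure them.

**Checks that disagreed:**
- **Peg position:** the cameras and views placed the peg's tip up to about 2 mm apart; I used the close wrist view and felt my way in.
- **Side load:** while sliding there was a steady side load of about 2 to 3 N.

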